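Close the stairwell battery case and hold it shut for latching

TASK

Sort the three things left standing on the blue board: the two battery cells go upright, nub up, into the two wells of the white battery case, and the porcelain bottle fuse goes into the steel cup. Then set the loose cover on the case's two dowels with its catch at the latch end, press it fully home against the springs under the cells, and finish still holding it pressed shut, so that I can snap the latch. Leave the screwdriver, the ceramic knob and the roll of tape where they are.

Things in the scene. Friction and masses are not known exactly. Their poses are not given: they have to be found in the camera images.
- case: Lower half of a white plastic battery case, screwed to the sky-blue board (top 18 mm above the work surface). Block 50 (x) x 140 (y) x 30 mm high, origin centre of underside, z up. Two round wells in its flat top at y = +22, -22 mm; two upright steel dowels at y = +56, -56 mm. An open snap latch hangs on the +y end (stands out 13 mm); flat screw ears stick out 12 mm at the corners.
- well_a (a point): Centre of the mouth of the +y well, on the case top. Well 31 mm wide, 2 mm bevel. Its floor is a sprung contact plate, 18 mm below the case top unloaded; it yields down by up to 6.5 mm (1.5 N at first, then 0.6 N per mm). A cell set in it stands out 32 mm.
- well_b (a point): Centre of the mouth of the -y well, on the case top; size and spring the same.
- dowel_latch (a point): Foot of the dowel at the latch (+y) end, on the case top. The dowel is 8 mm thick and stands 28 mm above the case top, its nose tapered over the last 6 mm.
- dowel_plain (a point): Foot of the dowel at the other (-y) end, on the case top; the same size.
- cover: Loose upper half of the case, a white plastic hood, about 120 g, lying open side down on the board. 50 (x) x 140 (y) x 30 mm high, plain flat sides, roof 4 mm thick; origin centre of underside, z up. A small catch lip sticks out 5 mm at its +y end, which belongs at the latch end of the case. A 10 mm hole goes right through each end, at y = +56, -56 mm.
- hole_catch (a point): Centre of the lower mouth of the cover's hole at the catch (+y) end, level with the underside. Let go on the dowels over both cells, the cover rests about 6 mm proud; fully shut, its underside lies on the case top with the sides flush, which takes about 9 N of push, kept up.
- hole_plain (a point): Centre of the lower mouth of the cover's hole at the other (-y) end.
- cell_a: Battery cell (size C), a straight metal cylinder 26 mm wide, 50 mm tall including a 9 mm wide, 2 mm tall nub on top, about 65 g, rims slightly rounded, standing nub up on the board. Origin centre of underside, z along its axis to the nub. Either cell may go in either well.
- cell_b: The other battery cell, the same.
- fuse: Porcelain bottle fuse with metal end caps, 50 mm tall, 40 g, standing on the board wide end down: straight body 22 mm wide up to 31 mm, then a shoulder to a 13 mm neck. Origin centre of underside, z along its axis to the neck.
- cup: Stainless steel cup standing loose on the board, 96 mm wide at the rim and tapering to the foot, 75 mm tall, wall 3 mm. Origin at the centre of its underside, z up.
- screwdriver: Red-handled screwdriver, 200 mm long, lying on the board; leave it alone. Origin about its middle.
- ceramic_knob: White ceramic knob, 40 mm wide and 36 mm tall, standing on the board; leave it alone. Origin at the centre of its underside.
- tape: Black roll of tape, 72 mm wide, 18 mm tall, lying flat on the board; leave it alone. Origin at the centre of its underside.

How it is judged:
On the way:
1. both cells stand in the wells of the case and the fuse is in the cup ((((horizontal distance between cell_a and well_a below 0.006 m and z of cell_a in the frame of case below 0.016 m and angle between cell_a's own z axis and vertical below 0.15 rad) and (horizontal distance between cell_b and well_b below 0.006 m and z of cell_b in the frame of case below 0.016 m and angle between cell_b's own z axis and vertical below 0.15 rad)) or ((horizontal distance between cell_a and well_b below 0.006 m and z of cell_a in the frame of case below 0.016 m and angle between cell_a's own z axis and vertical below 0.15 rad) and (horizontal distance between cell_b and well_a below 0.006 m and z of cell_b in the frame of case below 0.016 m and angle between cell_b's own z axis and vertical below 0.15 rad))) and horizontal distance between fuse and cup below 0.045 m and z of fuse in the frame of cup below 0.06 m and angle between cup's own z axis and vertical below 0.2 rad and height (world z) of cup between 0.014 and 0.024 m), for 0.2 s.
At the end, for the whole second after the job is handed in: A cell upright in each well (axis within 6 mm, tilt under 0.15 rad); the fuse inside the cup, which stands upright on the board; the cover on both dowels, catch at the latch (holes within 3 mm), gap under 2 mm at both ends, and the fingers still bearing on it with over 4 N (all of step 1 and horizontal distance between hole_catch and dowel_latch below 0.003 m and horizontal distance between hole_plain and dowel_plain below 0.003 m and z of each of hole_catch, hole_plain in the frame of case below 0.032 m and contact force between the fingers and cover above 4 N); the arm keeps its last pose, push and grip.
It fails at once if the screwdriver is pushed away from its place (more than 30 mm) (distance of screwdriver from where it was at the start of the episode above 0.03 m).
It fails at once if the ceramic knob is pushed away from its place (more than 30 mm) (distance of ceramic_knob from where it was at the start of the episode above 0.03 m).
It fails at once if the roll of tape is pushed away from its place (more than 30 mm) (distance of tape from where it was at the start of the episode above 0.03 m).
It also fails if it takes over 72 s, if anything falls off the work surface, if the arm or the gripper's body presses on something with over 40 N, if the wrist force passes 120 N, or if a joint passes its speed limit or range.

ROBOT

A 6-joint arm with a two-finger parallel gripper is mounted at the origin on the work surface. World frame = base frame: x ahead of the robot, y to its left, z up, the work surface at z = 0. Lengths are in m, angles in rad, forces in N, time in s.
With the tool pointing down it reaches from about 0.225 to 0.875 m from the base axis. Payload 3.4 kg.
Tool frame: the origin (TCP) lies on the mounting face of the last link; the fingertips stand 173 mm ahead of it and the grasp point (between the pads) lies 155 mm ahead of it; x points along the fingers, y is the direction in which the jaws open and shut, and the axes are right-handed (so a half turn about x gives the same grasp; the last joint's range is limited). The gripper opens to 85 mm and grips with 20 to 120 N. Pads are 22 mm wide; open, the fingers measure 114 mm over their backs; the gripper's body (76 mm by 85 mm) begins 54 mm behind the grasp point. The pads swing forward as they close: fully open they stand 13 mm farther back than shut.
Start: joints at [-1.432, 0.276, 1.505, -0, 1.361, -0.121], TCP at [0.148, -0.556, 0.405] pointing down, gripper open.
Joint ranges: [-2.89, 2.89], [-0.75, 2.08], [0.22, 2.7], [-1.18, 4.32], [0.11, 2.71], [-2.7, 2.7]. Speed limits (rad/s): [2.57, 2.57, 3.14, 3.14, 3.14, 3.14].

INTERFACE

Orientations are given as a unit quaternion [w, x, y, z].
In Python, from rig import manip gives the robot as it stands.
- The arm moves only by the tool arm_command, never from a script. Its argument "targets" is a list of rows, each an object with "dp": the shift along the tool's x, y, z in m, a list of three; "turn": the turn, a rotation vector about the tool's x, y, z in degrees, a list of three; "grip": the opening, from -1 (shut) to 1 (fully open). In form: [{"dp": [tx, ty, tz], "turn": [wx, wy, wz], "grip": grip}, ...]. A call has 1 to 8 rows; each row shifts and turns the commanded pose from where the row before left it, along the tool's axes as they then stand; what a row does not reach is not made up. A row lasts 1/10 s, in which the tool goes at most 50 mm and 8.59 degrees, less where a joint would pass 70% of its speed; a pose out of reach is approached as far as the arm can. A call with a gripper value outside its range is refused whole. The fingers move at their own pace and stop on an object; "grip_force" is the grip in N (left out, the last holds). Time passes only in rows, so rows that do not move let the fingers close. It gives the time, the measured TCP pose, the force and the opening at its end, in the units of the state.
- manip.get_state(): the state, without advancing time (a new reading comes with each control period).
- manip.get_image(name): name is "side" or "top"; returns the picture (384x512x3 uint8, red, green, blue); there is no depth.
- manip.calibration(name): a dict with "fx", "fy", "cx", "cy" (pixels), "R" (3x3) and "t" (3): a world point X has camera coordinates R X + t. Camera axes: x right, y down, z forward; pixel columns grow to the right and rows downward; lengths in m; the calibration is good to about 2 mm. A picture is of the moment at which its call begins. calibration takes no time and is no camera call.
- manip.sign_off(): hands the job in, once; it reports no verdict.
The state is a dict: "clock": time; "qpos": joint angles; "qd": joint speeds; "effort": joint torques, N m; "position": TCP position; "ee_rot": TCP orientation; "contact_force": force on the tool from outside, world axes, zero at the start; "moment": the same for the moment, N m; "width": finger opening in m.
Only numpy, scipy, OpenCV 4.12 (cv2) and the standard library are available. Lean on these libraries where they do the work, as an engineer would, in place of code of your own. Each camera call takes 0.05 s, during which the arm holds its last target.

## Working session

There is one attempt and no reset: what is moved stays moved. The work goes in short steps, Python scripts to look and compute and a tool call to move; the robot and the scene stay as the last step left them, time stands still between calls to the robot, and variables do not carry over. Pictures are saved under pics/ and viewed, and the job is handed in when it is done.

Besides the shell and the picture viewer there is one more tool, called after "Call:" in YAML: its name, and indented under it one key for each argument. arm_command: Moves the arm, as the interface text tells. Its arguments: {"type":"object","properties":{"targets":{"type":"array"},"grip_force":{"type":"number"}},"required":["targets"]}

```bash
mkdir -p pics; ls; cat > h.py <<'E'
import numpy as np, cv2
from rig import manip
def snap(n,f):
    im=manip.get_image(n); cv2.imwrite('pics/'+f,cv2.cvtColor(im,cv2.COLOR_RGB2BGR)); return im
def ray(n,u,v,z):
    c=manip.calibration(n); R=np.array(c['R']);t=np.array(c['t'])
    d=R.T@np.array([(u-c['cx'])/c['fx'],(v-c['cy'])/c['fy'],1]); o=-R.T@t
    return o+d*(z-o[2])/d[2]
def proj(n,X):
    c=manip.calibration(n); p=np.array(c['R'])@np.array(X)+np.array(c['t'])
    return c['fx']*p[0]/p[2]+c['cx'], c['fy']*p[1]/p[2]+c['cy']
E
python3 - <<'E'
from h import *
print(manip.get_state())
for n in('top','side'):
    im=snap(n,n+'0.png'); c=manip.calibration(n); print(n,c, -np.array(c['R']).T@np.array(c['t']))
E
```

```text
pics
{'clock': 0.0, 'qpos': array([-1.43203200e+00,  2.76593408e-01,  1.50616058e+00, -3.51273646e-06,
        1.36064584e+00, -1.20982860e-01]), 'qd': array([-0.00283654, -0.0004505 , -0.00163516,  0.00074259,  0.00050649,
        0.00010299]), 'effort': array([-1.00040590e-03, -4.16775942e+01, -2.45806146e+01, -7.02153079e-05,
        1.11295294e-02, -3.24981109e-06]), 'position': array([ 0.14765494, -0.55549888,  0.40382937]), 'ee_rot': array([-0.09093788, -0.70114451, -0.09221567,  0.7011583 ]), 'contact_force': array([-0.23272289, -0.15534413,  0.30750171]), 'moment': array([-0.00489808,  0.00646223,  0.02120021]), 'width': 0.08540171228846216}
top {'fx': 347.93158406113906, 'fy': 347.93158406113906, 'cx': 255.98946425350567, 'cy': 190.46703735883645, 'R': array([[ 0.07542611, -0.99713178,  0.00625358],
       [-0.97486167, -0.07505723, -0.20978831],
       [ 0.20965597,  0.00972714, -0.97772683]]), 't': array([-0.07551805,  0.54970159,  0.84655784])} [ 0.36409314 -0.04227696  0.94349554]
side {'fx': 427.35721385089073, 'fy': 427.35721385089073, 'cx': 250.84513782777248, 'cy': 193.0465093226167, 'R': array([[ 0.94229852, -0.33407755, -0.02158001],
       [-0.21460643, -0.55332906, -0.80484224],
       [ 0.25693887,  0.76303286, -0.59309635]]), 't': array([-0.54197101,  0.14079131,  0.91868949])} [ 0.30486616 -0.80414669  0.64649043]
```

View pics/top0.png

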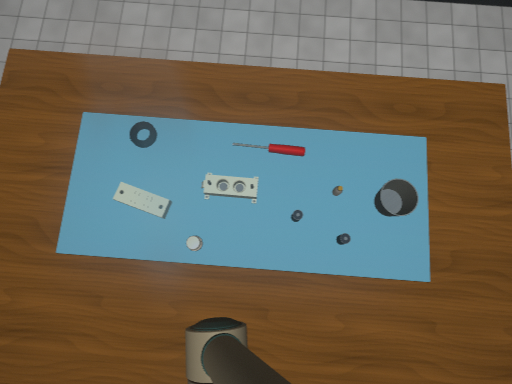

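View pics/side0.png

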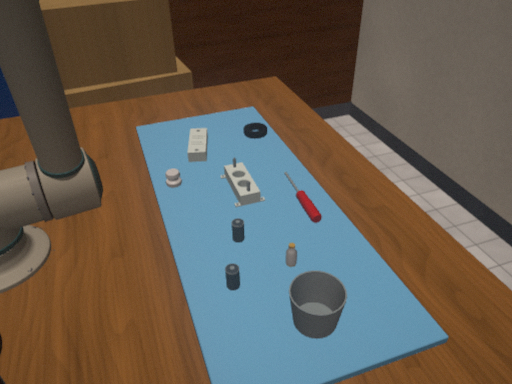

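The top view shows the case around (231,187), the cover at (142,199), cells near (297,215) and (343,239), the fuse at (338,190), the cup at (396,198), the knob at (194,243), the tape at (143,134) and the screwdriver at (270,147). I'll zoom in next.

```bash
python3 - <<'E'
import cv2,numpy as np
a=cv2.imread('pics/top0.png'); 
def crop(im,x,y,w,h,s): 
    o=cv2.resize(im[y:y+h,x:x+w],None,fx=s,fy=s,interpolation=cv2.INTER_NEAREST)
    for i in range(0,w,10): cv2.putText(o,str(x+i),(i*s,8),0,.3,(0,0,255),1); cv2.line(o,(i*s,10),(i*s,14),(0,0,255),1)
    for i in range(0,h,10): cv2.putText(o,str(y+i),(0,i*s+4),0,.3,(0,0,255),1)
    return o
cv2.imwrite('pics/t1.png',crop(a,105,165,160,90,5))
cv2.imwrite('pics/t2.png',crop(a,280,170,150,90,5))
b=cv2.imread('pics/side0.png')
cv2.imwrite('pics/s1.png',crop(b,160,115,120,95,6))
cv2.imwrite('pics/s2.png',crop(b,215,205,135,130,4))
E
```

```text
(no output)
```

View pics/t1.png

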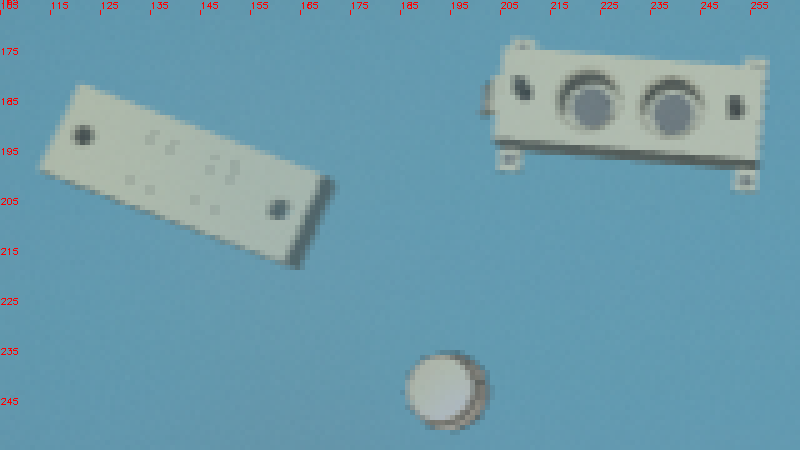

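View pics/t2.png

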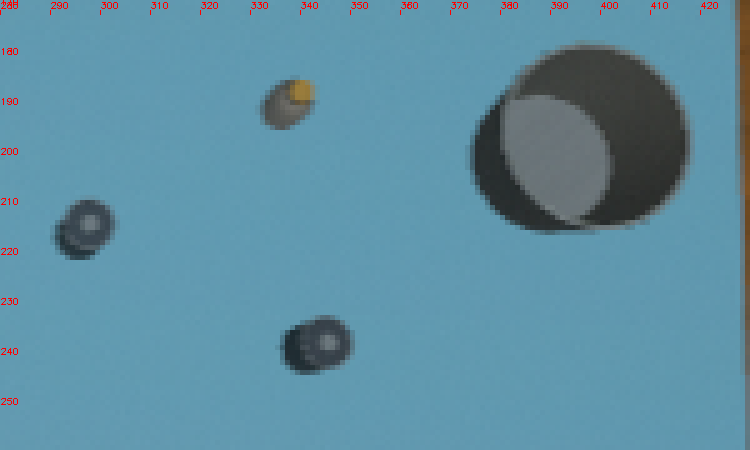

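View pics/s1.png

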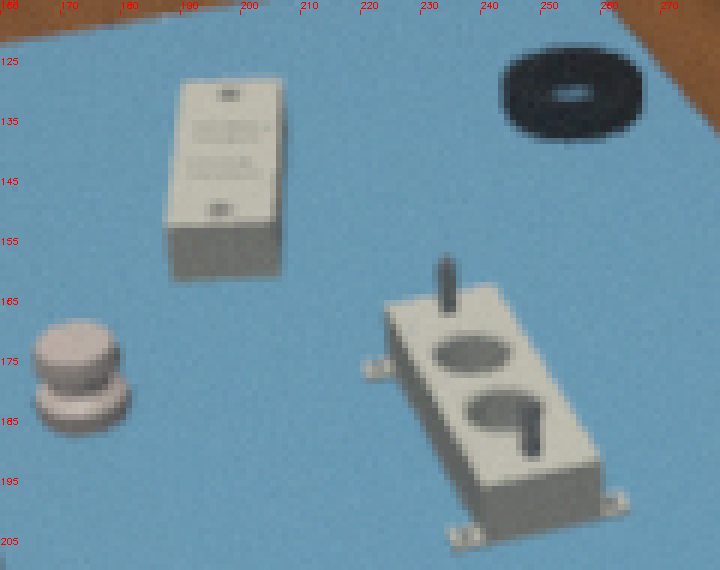

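View pics/s2.png

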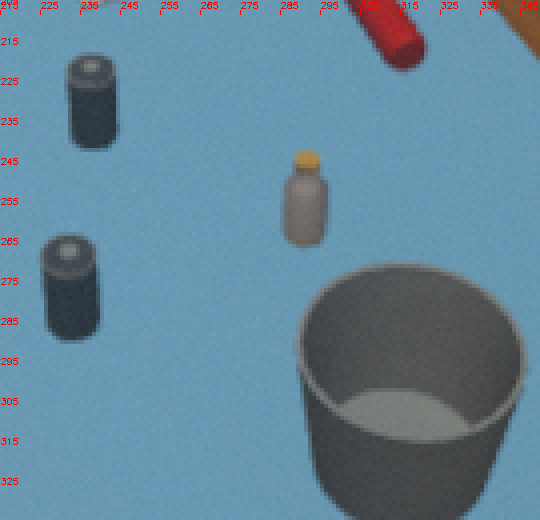

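The crops give clear corners, nubs, cup rim and holes. No lip shows on the near (-y) end of the cover or on its visible right end face, so the catch should be at the far +y end. Next I fit the poses using both cameras.

```bash
cat > fit.py <<'E'
from h import *
from scipy.optimize import least_squares
def fit(obs, x0):  # obs: (cam, local(x,y), z, u, v); pose x,y,yaw
    def r(p):
        c,s=np.cos(p[2]),np.sin(p[2]); o=[]
        for cam,l,z,u,v in obs:
            q=proj(cam,[p[0]+c*l[0]-s*l[1],p[1]+s*l[0]+c*l[1],z]); o+=[q[0]-u,q[1]-v]
        return np.array(o)
    s=least_squares(r,x0,loss='soft_l1'); return s.x,r(s.x)
E
python3 - <<'E'
from fit import *
np.set_printoptions(precision=4,suppress=True)
Z=.048
cover=[('top',(0,.056),Z,121.4,191.5),('top',(0,-.056),Z,160.4,206.4),
('top',(.025,.07),Z,121,181.6),('top',(.025,-.07),Z,170.2,200.2),('top',(-.025,-.07),Z,162.2,217.2),('top',(-.025,.07),Z,112.6,198.6),
('side',(0,.056),Z,197.9,130.3),('side',(0,-.056),Z,196.1,149.4),
('side',(-.025,.07),Z,190,127.9),('side',(.025,.07),Z,206.8,127.9),('side',(.025,-.07),Z,205.4,151.6),('side',(-.025,-.07),Z,187.3,152.3)]
case=[('top',(.025,.07),Z,205.2,173.8),('top',(.025,-.07),Z,257.2,178.2),('top',(-.025,-.07),Z,256.2,196.6),('top',(-.025,.07),Z,203.6,192.6),
('side',(-.025,.07),Z,223.8,165.4),('side',(.025,.07),Z,241.8,162.1),('side',(.025,-.07),Z,259.8,191.3),('side',(-.025,-.07),Z,239.6,195.5),
('side',(0,.056),Z,234.1,166.8),('side',(0,-.056),Z,248.1,190.8),('side',(0,.056),.076,234.1,157.6),('side',(0,-.056),.076,248.1,181.8)]
for n,o in(('cover',cover),('case',case)):
    for cs in (('top',),('side',),('top','side')):
        p,r=fit([q for q in o if q[0] in cs],[.5,.1,0]); print(n,cs,p,np.degrees(p[2]),'rms',np.sqrt((r**2).mean()))
for n,z,t,s in(('cell1',.068,(297.8,214),(237.6,221.1)),('cell2',.068,(345.2,237.8),(231.6,267.4)),('fuse',.068,(339.8,187.6),(291.4,243.6)),('cup',.093,(398.6,196.8),(317.4,292.6))):
    print(n,ray('top',*t,z),ray('side',*s,z))
print('knob',ray('top',193,242,.054)); print('tape',ray('top',143,134,.036))
for p in((234,144),(304,151)): print('sd',ray('top',*p,.03))
E
```

```text
cover ('top',) [ 0.5099  0.2639 -0.2838] -16.258804798232863 rms 0.3292524495314702
cover ('side',) [ 0.5076  0.2651 -0.2838] -16.261510960566273 rms 0.22377926014284216
cover ('top', 'side') [ 0.5088  0.2642 -0.2849] -16.321294015402206 rms 0.428424871847296
case ('top',) [ 0.565   0.0347 -0.0022] -0.12452307896659141 rms 0.27599869279936584
case ('side',) [ 0.5621  0.0335 -0.0151] -0.8647156798083603 rms 0.3410573957458125
case ('top', 'side') [ 0.563   0.0344 -0.0114] -0.6541450918258365 rms 0.508733857556107
cell1 [ 0.499 -0.144  0.068] [ 0.4964 -0.1434  0.068 ]
cell2 [ 0.4481 -0.2655  0.068 ] [ 0.4448 -0.2654  0.068 ]
fuse [ 0.576  -0.2488  0.068 ] [ 0.5738 -0.2462  0.068 ]
cup [ 0.5577 -0.3901  0.093 ] [ 0.5546 -0.3932  0.093 ]
knob [0.4096 0.1155 0.054 ]
tape [0.6936 0.2895 0.036 ]
sd [0.6863 0.0373 0.03  ]
sd [ 0.681  -0.1567  0.03  ]
```

Both cameras agree to 2–3 mm and the heights and sizes are plausible. Next, the tool orientation.

```bash
cat >> h.py <<'E'
from scipy.spatial.transform import Rotation as Ro
np.set_printoptions(precision=4,suppress=True)
def tool():
    s=manip.get_state(); q=s['ee_rot']; return s,np.array(s['position']),Ro.from_quat([q[1],q[2],q[3],q[0]])
def goto(P,yaw=0):
    """TCP target P, tool x down, tool y along world (cos yaw, sin yaw) up to sign"""
    s,p,R=tool(); best=None
    for k in(1,-1):
        x=np.array([0,0,-1.]);y=k*np.array([np.cos(yaw),np.sin(yaw),0]);z=np.cross(x,y)
        T=Ro.from_matrix(np.c_[x,y,z]); w=(R.inv()*T).as_rotvec(degrees=True)
        if best is None or np.linalg.norm(w)<np.linalg.norm(best[0]): best=(w,T)
    w,T=best; d=np.array(P)-p
    print('clock',s['clock'],'pos',p,'F',s['contact_force'],'w',s['width'],'q',s['qpos'])
    print('turn',w,'| dp in target frame',T.inv().apply(d),'| dp in current frame',R.inv().apply(d)); print('targetR\n',T.as_matrix())
E
python3 - <<'E'
from h import *
print(tool()[2].as_matrix())
goto([.575,-.2475,.28],0)
E
```

```text
[[-0.0002  0.2569 -0.9664]
 [ 0.0016 -0.9664 -0.2569]
 [-1.     -0.0016 -0.0002]]
clock 0.1 pos [ 0.1477 -0.5555  0.4039] F [-0.0818  0.1638  0.1812] w 0.08531330198321327 q [-1.432   0.2766  1.506   0.      1.3607 -0.121 ]
turn [-75.1152  -0.071    0.0718] | dp in target frame [ 0.1239  0.4273 -0.308 ] | dp in current frame [ 0.1243 -0.1877 -0.4921]
targetR
 [[ 0.  1.  0.]
 [ 0.  0. -1.]
 [-1.  0.  0.]]
```

Call:
arm_command:
  targets:
    - {"dp": [0, 0, 0], "turn": [-8.4, 0, 0], "grip": 1}
    - {"dp": [0, 0, 0], "turn": [-8.4, 0, 0], "grip": 1}
    - {"dp": [0, 0, 0], "turn": [-8.4, 0, 0], "grip": 1}
    - {"dp": [0, 0, 0], "turn": [-8.4, 0, 0], "grip": 1}
    - {"dp": [0, 0, 0], "turn": [-8.4, 0, 0], "grip": 1}
    - {"dp": [0, 0, 0], "turn": [-8.4, 0, 0], "grip": 1}
    - {"dp": [0, 0, 0], "turn": [-8.4, 0, 0], "grip": 1}
    - {"dp": [0, 0, 0], "turn": [-8.4, 0, 0], "grip": 1}

```text
clock: 0.9
position: [0.1477, -0.5556, 0.4042]
ee_rot: [0.466, 0.532, 0.466, -0.532]
contact_force: [-0.2, -0.1, 0.2]
width: 0.0852
```

Call:
arm_command:
  targets:
    - {"dp": [0, 0, 0], "turn": [-7.9, 0, 0], "grip": 1}
    - {"dp": [0, 0.035, -0.025], "turn": [0, 0, 0], "grip": 1}
    - {"dp": [0, 0.035, -0.025], "turn": [0, 0, 0], "grip": 1}
    - {"dp": [0.0, 0.035, -0.025], "turn": [0, 0, 0], "grip": 1}
    - {"dp": [0.01, 0.035, -0.025], "turn": [0, 0, 0], "grip": 1}
    - {"dp": [0.01, 0.035, -0.025], "turn": [0, 0, 0], "grip": 1}
    - {"dp": [0.01, 0.035, -0.025], "turn": [0, 0, 0], "grip": 1}
    - {"dp": [0.01, 0.035, -0.025], "turn": [0, 0, 0], "grip": 1}

```text
clock: 1.7
position: [0.3939, -0.3794, 0.3641]
ee_rot: [-0.5, -0.5, -0.5, 0.5]
contact_force: [0.9, -1.4, 1.1]
width: 0.0856
```

Call:
arm_command:
  targets:
    - {"dp": [0.01, 0.035, -0.025], "turn": [0, 0, 0], "grip": 1}
    - {"dp": [0.01, 0.035, -0.025], "turn": [0, 0, 0], "grip": 1}
    - {"dp": [0.01, 0.035, -0.025], "turn": [0, 0, 0], "grip": 1}
    - {"dp": [0.01, 0.035, -0.025], "turn": [0, 0, 0], "grip": 1}
    - {"dp": [0, 0, 0], "turn": [0, 0, 0], "grip": 1}
    - {"dp": [0, 0, 0], "turn": [0, 0, 0], "grip": 1}

```text
clock: 2.3
position: [0.5332, -0.28, 0.3238]
ee_rot: [0.5, 0.499, 0.501, -0.5]
contact_force: [-0.9, -0.3, -0.3]
width: 0.0856
```

```bash
python3 - <<'E'
from h import *
goto([.575,-.2475,.197],0)
E
```

```text
clock 2.3 pos [ 0.5332 -0.28    0.3238] F [-0.9352 -0.2716 -0.2549] w 0.08556341874123412 q [-0.5988  0.3706  1.5711 -0.0007  1.202  -0.6007]
turn [ 0.1254 -0.0335  0.1172] | dp in target frame [ 0.1268  0.0418 -0.0325] | dp in current frame [ 0.1267  0.0421 -0.0323]
targetR
 [[ 0.  1.  0.]
 [ 0.  0. -1.]
 [-1.  0.  0.]]
```

Call:
arm_command:
  targets:
    - {"dp": [0.01, 0.021, -0.016], "turn": [0, 0, 0], "grip": 1}
    - {"dp": [0.017, 0.021, -0.0165], "turn": [0, 0, 0], "grip": 1}
    - {"dp": [0.03, 0, 0], "turn": [0, 0, 0], "grip": 1}
    - {"dp": [0.03, 0, 0], "turn": [0, 0, 0], "grip": 1}
    - {"dp": [0, 0, 0], "turn": [0, 0, 0], "grip": 1}

```text
clock: 2.8
position: [0.5722, -0.2485, 0.234]
ee_rot: [0.497, 0.499, 0.503, -0.501]
contact_force: [0.1, 1.5, -0.5]
width: 0.0854
```

```bash
cat >> h.py <<'E'
def crop(im,x,y,w,h,s,f):
    im=cv2.cvtColor(im,cv2.COLOR_RGB2BGR)
    o=cv2.resize(im[y:y+h,x:x+w],None,fx=s,fy=s,interpolation=cv2.INTER_NEAREST)
    for i in range(0,w,10): cv2.putText(o,str(x+i),(i*s,8),0,.3,(0,0,255),1)
    for i in range(0,h,10): cv2.putText(o,str(y+i),(0,i*s+4),0,.3,(0,0,255),1)
    cv2.imwrite('pics/'+f,o)
E
python3 - <<'E'
from h import *
goto([.575,-.2475,.197],0)
im=manip.get_image('side'); crop(im,215,130,130,145,4,'s3.png')
E
```

```text
clock 2.8 pos [ 0.5722 -0.2485  0.234 ] F [ 0.1023  1.4574 -0.4971] w 0.08540440783587674 q [-0.5209  0.483   1.631  -0.0008  1.0367 -0.519 ]
turn [-0.0905 -0.2267  0.471 ] | dp in target frame [ 0.037   0.0028 -0.001 ] | dp in current frame [ 0.037   0.0031 -0.0008]
targetR
 [[ 0.  1.  0.]
 [ 0.  0. -1.]
 [-1.  0.  0.]]
```

View pics/s3.png

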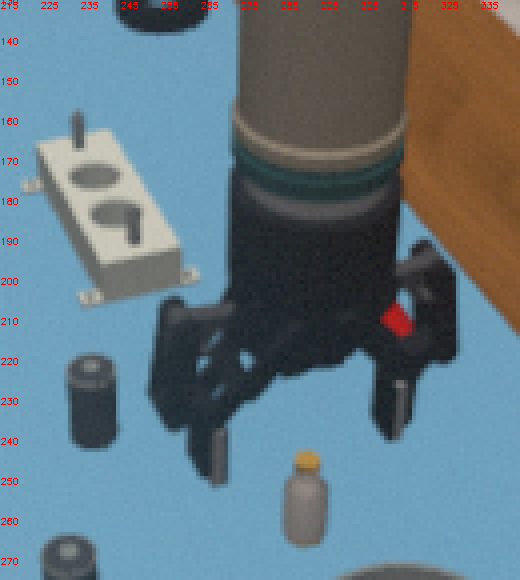

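The fuse, top at about (307,458) in the crop, sits centred between the open pads. I'll lower and grip.

Call:
arm_command:
  targets:
    - {"dp": [0.02, 0, 0], "turn": [0, 0, 0], "grip": 1}
    - {"dp": [0.017, 0, 0], "turn": [0, 0, 0], "grip": 1}
    - {"dp": [0, 0, 0], "turn": [0, 0, 0], "grip": 1}
    - {"dp": [0, 0, 0], "turn": [0, 0, 0], "grip": -1}
    - {"dp": [0, 0, 0], "turn": [0, 0, 0], "grip": -1}
    - {"dp": [0, 0, 0], "turn": [0, 0, 0], "grip": -1}
    - {"dp": [0, 0, 0], "turn": [0, 0, 0], "grip": -1}
    - {"dp": [0, 0, 0], "turn": [0, 0, 0], "grip": -1}
  grip_force: 30

```text
clock: 3.65
position: [0.575, -0.2485, 0.2016]
ee_rot: [0.5, 0.5, 0.499, -0.5]
contact_force: [0.1, 0.6, 5.1]
width: 0.0207
```

Call:
arm_command:
  targets:
    - {"dp": [-0.03, 0, 0], "turn": [0, 0, 0], "grip": -1}
    - {"dp": [-0.04, 0, 0], "turn": [0, 0, 0], "grip": -1}
    - {"dp": [-0.035, 0, 0], "turn": [0, 0, 0], "grip": -1}
    - {"dp": [0, -0.005, 0.036], "turn": [0, 0, 0], "grip": -1}
    - {"dp": [0, -0.005, 0.036], "turn": [0, 0, 0], "grip": -1}
    - {"dp": [0, -0.005, 0.036], "turn": [0, 0, 0], "grip": -1}
    - {"dp": [0, -0.004, 0.036], "turn": [0, 0, 0], "grip": -1}
    - {"dp": [0, 0, 0], "turn": [0, 0, 0], "grip": -1}

```text
clock: 4.45
position: [0.555, -0.3969, 0.3053]
ee_rot: [-0.5, -0.5, -0.498, 0.502]
contact_force: [-0.6, -0.8, 0.7]
width: 0.0207
```

```bash
python3 - <<'E'
from h import *
goto([.556,-.3915,.235],0)
im=manip.get_image('side'); crop(im,230,150,160,190,3,'s4.png')
E
```

```text
clock 4.45 pos [ 0.555  -0.3969  0.3053] F [-0.5932 -0.7622  0.6585] w 0.02074199634476604 q [-0.722   0.4962  1.406  -0.0026  1.2369 -0.7171]
turn [-0.2315  0.2014 -0.0166] | dp in target frame [ 0.0703  0.001  -0.0054] | dp in current frame [ 0.0703  0.001  -0.0056]
targetR
 [[ 0.  1.  0.]
 [ 0.  0. -1.]
 [-1.  0.  0.]]
```

View pics/s4.png

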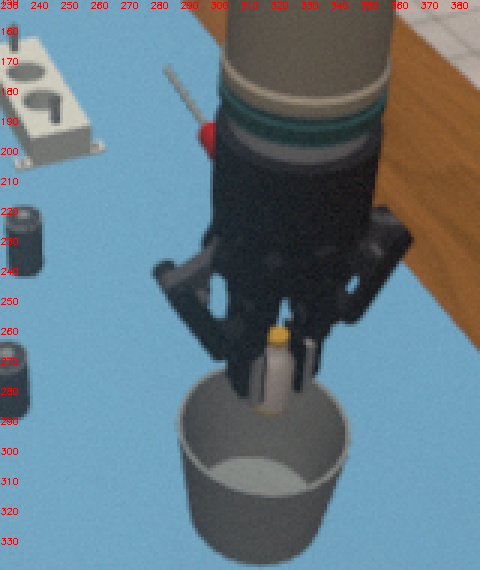

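Fuse is held over the cup mouth. I'll lower it partway and release with a partial opening.

Call:
arm_command:
  targets:
    - {"dp": [0.025, 0, -0.004], "turn": [0, 0, 0], "grip": -1}
    - {"dp": [0.025, 0, 0], "turn": [0, 0, 0], "grip": -1}
    - {"dp": [0.01, 0, 0], "turn": [0, 0, 0], "grip": -1}
    - {"dp": [0, 0, 0], "turn": [0, 0, 0], "grip": -1}
    - {"dp": [0, 0, 0], "turn": [0, 0, 0], "grip": -0.2}
    - {"dp": [0, 0, 0], "turn": [0, 0, 0], "grip": -0.2}
    - {"dp": [0, 0, 0], "turn": [0, 0, 0], "grip": -0.2}
    - {"dp": [-0.02, 0, 0], "turn": [0, 0, 0], "grip": -0.2}

```text
clock: 5.3
position: [0.5551, -0.3878, 0.2642]
ee_rot: [0.498, 0.5, 0.502, -0.5]
contact_force: [-0.2, -1.2, -1.0]
width: 0.0339
```

Call:
arm_command:
  targets:
    - {"dp": [-0.045, 0, 0], "turn": [0, 0, 0], "grip": -0.2}
    - {"dp": [-0.02, -0.022, -0.026], "turn": [0, 0, 0], "grip": 0}
    - {"dp": [0, -0.03, -0.034], "turn": [0, 0, 0], "grip": 1}
    - {"dp": [0, -0.03, -0.034], "turn": [0, 0, 0], "grip": 1}
    - {"dp": [0, -0.025, -0.032], "turn": [0, 0, 0], "grip": 1}
    - {"dp": [0, 0, 0], "turn": [0, 0, 0], "grip": 1}
    - {"dp": [0, 0, 0], "turn": [0, 0, 0], "grip": 1}

```text
clock: 6.0
position: [0.4485, -0.2618, 0.332]
ee_rot: [0.501, 0.5, 0.499, -0.5]
contact_force: [0.6, -0.8, 0.3]
width: 0.0855
```

```bash
python3 - <<'E'
from h import *
goto([.4465,-.2655,.216],0)
im=manip.get_image('side'); crop(im,200,150,160,190,3,'s5.png')
im=manip.get_image('top'); crop(im,270,150,160,120,5,'t5.png')
E
```

```text
clock 6.0 pos [ 0.4485 -0.2618  0.332 ] F [ 0.5574 -0.7736  0.2824] w 0.08550919512503953 q [-0.6624  0.2451  1.7393 -0.0002  1.1541 -0.6626]
turn [ 0.0174  0.1169 -0.1339] | dp in target frame [ 0.116  -0.002   0.0037] | dp in current frame [ 0.116  -0.0023  0.0034]
targetR
 [[ 0.  1.  0.]
 [ 0.  0. -1.]
 [-1.  0.  0.]]
```

View pics/s5.png

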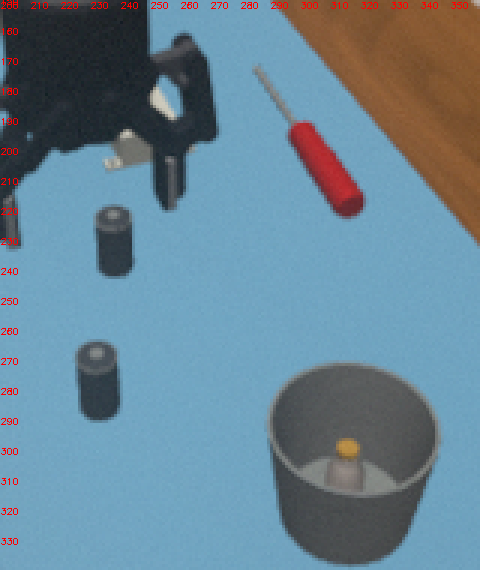

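View pics/t5.png

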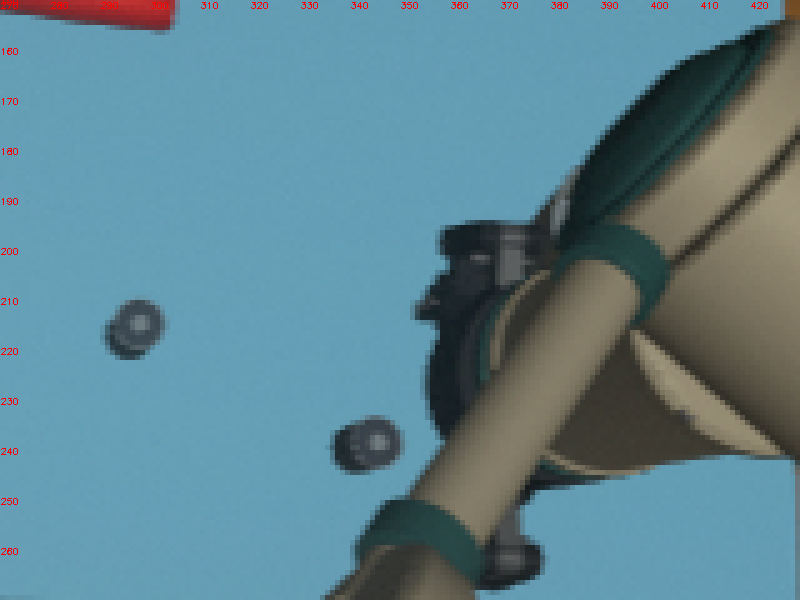

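The fuse stands upright in the cup (cap at about (317,298) in the side view). Next is cell 2.

Call:
arm_command:
  targets:
    - {"dp": [0.035, -0.002, 0.0035], "turn": [0, 0, 0], "grip": 1}
    - {"dp": [0.035, 0, 0], "turn": [0, 0, 0], "grip": 1}
    - {"dp": [0.03, 0, 0], "turn": [0, 0, 0], "grip": 1}
    - {"dp": [0.014, 0, 0], "turn": [0, 0, 0], "grip": 1}
    - {"dp": [0, 0, 0], "turn": [0, 0, 0], "grip": 1}
    - {"dp": [0, 0, 0], "turn": [0, 0, 0], "grip": -1}
    - {"dp": [0, 0, 0], "turn": [0, 0, 0], "grip": -1}
    - {"dp": [0, 0, 0], "turn": [0, 0, 0], "grip": -1}

```text
clock: 6.9
position: [0.4474, -0.2664, 0.2178]
ee_rot: [0.501, 0.5, 0.499, -0.5]
contact_force: [-0.6, -0.2, 0.5]
width: 0.0442
```

Call:
arm_command:
  targets:
    - {"dp": [0, 0, 0], "turn": [0, 0, 0], "grip": -1}
    - {"dp": [0, 0, 0], "turn": [0, 0, 0], "grip": -1}
    - {"dp": [0, 0, 0], "turn": [0, 0, 0], "grip": -1}
  grip_force: 40

```text
clock: 7.2
position: [0.447, -0.266, 0.2177]
ee_rot: [0.501, 0.5, 0.499, -0.5]
contact_force: [0.1, -1.2, 4.5]
width: 0.0246
```

```bash
python3 - <<'E'
from h import *
goto([.4465,-.2655,.216],0)
im=manip.get_image('side'); crop(im,180,170,160,150,4,'s6.png')
E
```

```text
clock 7.2 pos [ 0.447  -0.266   0.2177] F [ 0.0616 -1.196   4.4788] w 0.0245979807055021 q [-0.6705  0.372   1.8889 -0.0002  0.8787 -0.6703]
turn [-0.0094  0.0771 -0.086 ] | dp in target frame [ 0.0017 -0.0005 -0.0005] | dp in current frame [ 0.0017 -0.0005 -0.0005]
targetR
 [[ 0.  1.  0.]
 [ 0.  0. -1.]
 [-1.  0.  0.]]
```

View pics/s6.png

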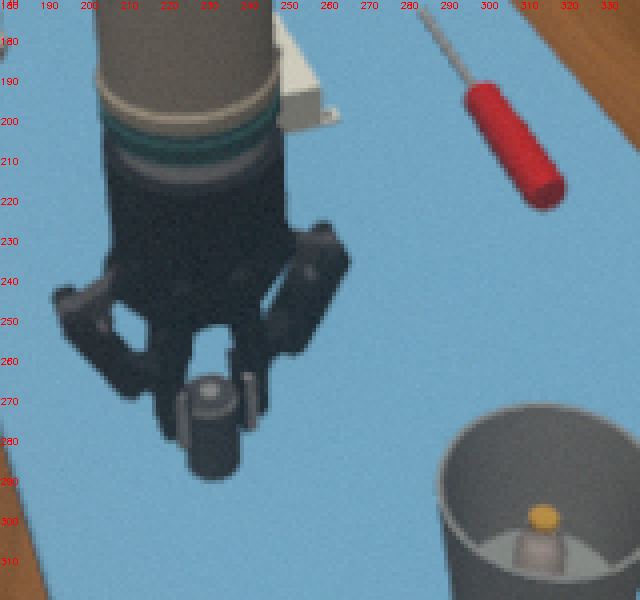

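Cell 2 is gripped upright, nub at about (209,390) in the crop. I'll lift and carry it to well_b.

Call:
arm_command:
  targets:
    - {"dp": [-0.03, 0, 0], "turn": [0, 0, 0], "grip": -1}
    - {"dp": [-0.035, 0, 0], "turn": [0, 0, 0], "grip": -1}
    - {"dp": [-0.025, 0, 0], "turn": [0, 0, 0], "grip": -1}
    - {"dp": [0, 0.0166, -0.0396], "turn": [0, 0, 0], "grip": -1}
    - {"dp": [0, 0.0166, -0.0396], "turn": [0, 0, 0], "grip": -1}
    - {"dp": [0, 0.0166, -0.0396], "turn": [0, 0, 0], "grip": -1}
    - {"dp": [0, 0.0166, -0.0396], "turn": [0, 0, 0], "grip": -1}
    - {"dp": [0, 0.0166, -0.0396], "turn": [0, 0, 0], "grip": -1}

```text
clock: 8.05
position: [0.53, -0.0662, 0.3065]
ee_rot: [-0.5, -0.5, -0.5, 0.5]
contact_force: [1.3, -0.4, 0.0]
width: 0.0245
```

Call:
arm_command:
  targets:
    - {"dp": [0, 0.0166, -0.0396], "turn": [0, 0, 0], "grip": -1}
    - {"dp": [0, 0.0166, -0.0396], "turn": [0, 0, 0], "grip": -1}
    - {"dp": [0, 0, 0], "turn": [0, 0, 0], "grip": -1}
    - {"dp": [0, 0, 0], "turn": [0, 0, 0], "grip": -1}
    - {"dp": [0, 0, 0], "turn": [0, 0, 0], "grip": -1}

```text
clock: 8.55
position: [0.5625, 0.0108, 0.3063]
ee_rot: [-0.5, -0.5, -0.5, 0.501]
contact_force: [-0.4, -0.4, -0.3]
width: 0.0244
```

```bash
python3 - <<'E'
from h import *
goto([.5633,.012,.228],0)
im=manip.get_image('side'); crop(im,160,90,160,150,4,'s7.png')
im=manip.get_image('top'); crop(im,170,140,160,120,5,'t7.png')
E
```

```text
clock 8.55 pos [0.5625 0.0108 0.3063] F [-0.4168 -0.4328 -0.3484] w 0.024411460811015123 q [-0.1043  0.33    1.6839 -0.0008  1.1289 -0.1034]
turn [-0.0291  0.0361  0.0704] | dp in target frame [ 0.0783  0.0008 -0.0012] | dp in current frame [ 0.0783  0.0009 -0.0013]
targetR
 [[ 0.  1.  0.]
 [ 0.  0. -1.]
 [-1.  0.  0.]]
```

View pics/s7.png

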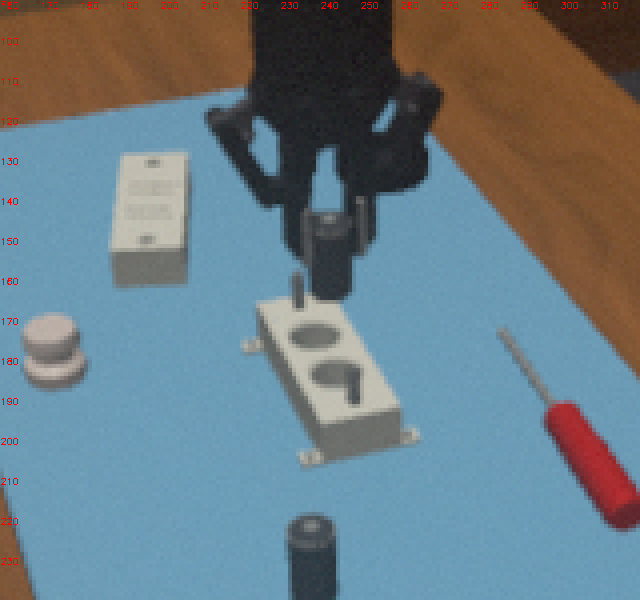

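View pics/t7.png

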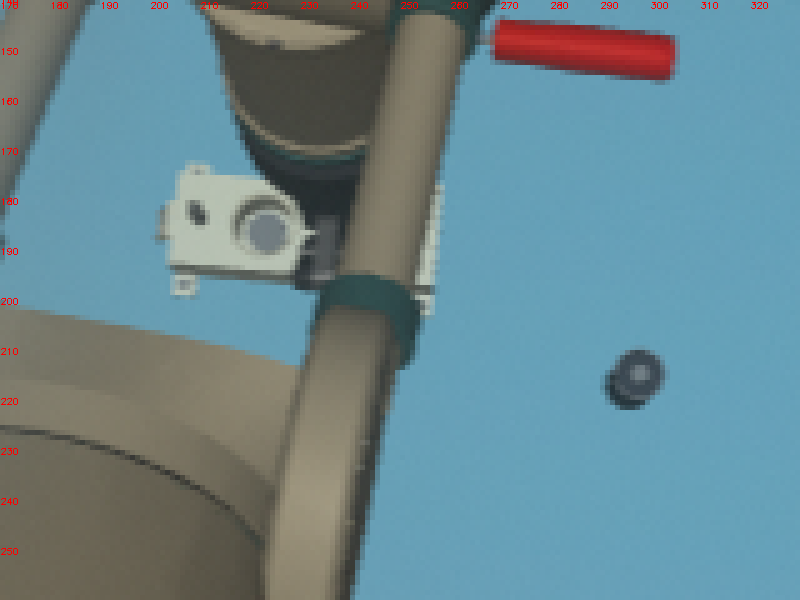

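```bash
python3 - <<'E'
from h import *
print(proj('side',[.5625,.0108,.1566]),ray('side',242.1,144.1,.1566), proj('side',[.5633,.012,.048]),ray('side',243.9,183.1,.048),ray('side',238.6,173.6,.048))
E
```

```text
(np.float64(242.5844899371996), np.float64(144.16140235673583)) [0.5616 0.0115 0.1566] (np.float64(244.20665094050602), np.float64(182.66296870088811)) [0.562  0.0105 0.048 ] [0.563  0.0548 0.048 ]
```

Cell sits over well_b within about 1 mm. I'll descend while watching the force.

Call:
arm_command:
  targets:
    - {"dp": [0.03, 0.0005, -0.0005], "turn": [0, 0, 0], "grip": -1}
    - {"dp": [0.02, 0, 0], "turn": [0, 0, 0], "grip": -1}
    - {"dp": [0.01, 0, 0], "turn": [0, 0, 0], "grip": -1}
    - {"dp": [0.006, 0, 0], "turn": [0, 0, 0], "grip": -1}
    - {"dp": [0, 0, 0], "turn": [0, 0, 0], "grip": -1}

```text
clock: 9.15
position: [0.5634, 0.0113, 0.2404]
ee_rot: [-0.5, -0.5, -0.5, 0.501]
contact_force: [-0.2, -0.4, -0.8]
width: 0.0246
```

Call:
arm_command:
  targets:
    - {"dp": [0.006, 0, 0], "turn": [0, 0, 0], "grip": -1}
    - {"dp": [0.005, 0, 0], "turn": [0, 0, 0], "grip": -1}
    - {"dp": [0, 0, 0], "turn": [0, 0, 0], "grip": -1}

```text
clock: 9.45
position: [0.5637, 0.0118, 0.2296]
ee_rot: [0.5, 0.5, 0.5, -0.5]
contact_force: [0.4, -0.2, 1.5]
width: 0.0247
```

Call:
arm_command:
  targets:
    - {"dp": [0, 0, 0], "turn": [0, 0, 0], "grip": 0}
    - {"dp": [0, 0, 0], "turn": [0, 0, 0], "grip": 0}
    - {"dp": [0, 0, 0], "turn": [0, 0, 0], "grip": 0}
    - {"dp": [-0.03, 0, 0], "turn": [0, 0, 0], "grip": 0}
    - {"dp": [-0.04, 0, 0], "turn": [0, 0, 0], "grip": 1}
    - {"dp": [0, -0.0165, 0.039], "turn": [0, 0, 0], "grip": 1}
    - {"dp": [0, -0.0165, 0.039], "turn": [0, 0, 0], "grip": 1}
    - {"dp": [0, -0.0165, 0.039], "turn": [0, 0, 0], "grip": 1}

```text
clock: 10.25
position: [0.5135, -0.1059, 0.3004]
ee_rot: [0.501, 0.5, 0.5, -0.499]
contact_force: [1.3, -0.4, 0.2]
width: 0.0851
```

Call:
arm_command:
  targets:
    - {"dp": [0, -0.0165, 0.039], "turn": [0, 0, 0], "grip": 1}
    - {"dp": [0, 0, 0], "turn": [0, 0, 0], "grip": 1}
    - {"dp": [0, 0, 0], "turn": [0, 0, 0], "grip": 1}

```text
clock: 10.55
position: [0.4972, -0.1449, 0.2999]
ee_rot: [0.499, 0.501, 0.499, -0.501]
contact_force: [0.4, 0.1, -0.5]
width: 0.0856
```

```bash
python3 - <<'E'
from h import *
goto([.4977,-.1437,.216],0)
im=manip.get_image('side'); crop(im,160,100,160,150,4,'s8.png')
E
```

```text
clock 10.55 pos [ 0.4972 -0.1449  0.2999] F [ 0.4136  0.1059 -0.4581] w 0.08559303979670171 q [-0.4181  0.274   1.7883  0.0005  1.0789 -0.4155]
turn [-0.1641 -0.0161 -0.0286] | dp in target frame [ 0.0839  0.0005 -0.0012] | dp in current frame [ 0.0839  0.0004 -0.0012]
targetR
 [[ 0.  1.  0.]
 [ 0.  0. -1.]
 [-1.  0.  0.]]
```

View pics/s8.png

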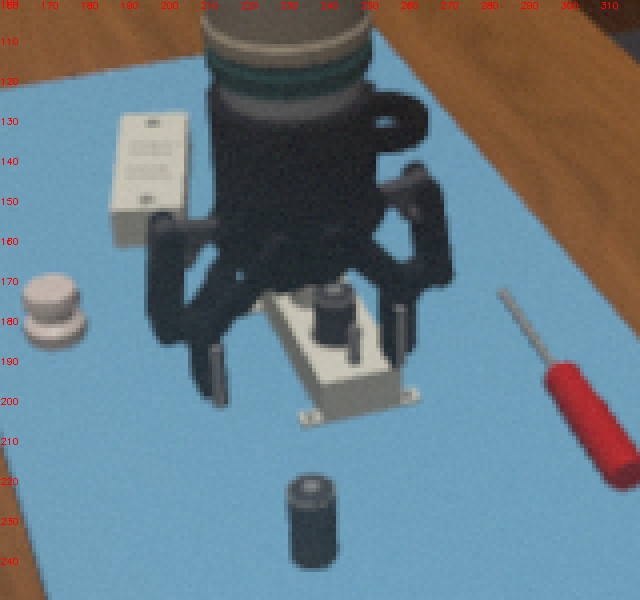

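Cell 2 stands in well_b. Now I descend on cell 1.

Call:
arm_command:
  targets:
    - {"dp": [0.03, 0.0005, -0.001], "turn": [0, 0, 0], "grip": 1}
    - {"dp": [0.03, 0, 0], "turn": [0, 0, 0], "grip": 1}
    - {"dp": [0.023, 0, 0], "turn": [0, 0, 0], "grip": 1}
    - {"dp": [0, 0, 0], "turn": [0, 0, 0], "grip": 0.4}
    - {"dp": [0, 0, 0], "turn": [0, 0, 0], "grip": -1}
    - {"dp": [0, 0, 0], "turn": [0, 0, 0], "grip": -1}
    - {"dp": [0, 0, 0], "turn": [0, 0, 0], "grip": -1}
    - {"dp": [0, 0, 0], "turn": [0, 0, 0], "grip": -1}

```text
clock: 11.4
position: [0.4986, -0.1432, 0.2181]
ee_rot: [0.501, 0.5, 0.499, -0.5]
contact_force: [1.0, -0.5, 4.4]
width: 0.0241
```

Call:
arm_command:
  targets:
    - {"dp": [0, 0, 0], "turn": [0, 0, 0], "grip": -1}
    - {"dp": [0, 0, 0], "turn": [0, 0, 0], "grip": -1}

```text
clock: 11.6
position: [0.4986, -0.1433, 0.218]
ee_rot: [0.501, 0.501, 0.499, -0.5]
contact_force: [-0.7, 1.6, 6.7]
width: 0.0244
```

```bash
python3 - <<'E'
from h import *
goto([.5637,.0558,.30],0)
im=manip.get_image('side'); crop(im,160,130,160,150,4,'s9.png')
E
```

```text
clock 11.6 pos [ 0.4986 -0.1433  0.218 ] F [-0.6508  1.6474  6.7109] w 0.024355938770591112 q [-0.4142  0.3696  1.892   0.0004  0.877  -0.4138]
turn [-0.0382  0.051  -0.1651] | dp in target frame [-0.082   0.0651 -0.1991] | dp in current frame [-0.082   0.0652 -0.1991]
targetR
 [[ 0.  1.  0.]
 [ 0.  0. -1.]
 [-1.  0.  0.]]
```

View pics/s9.png

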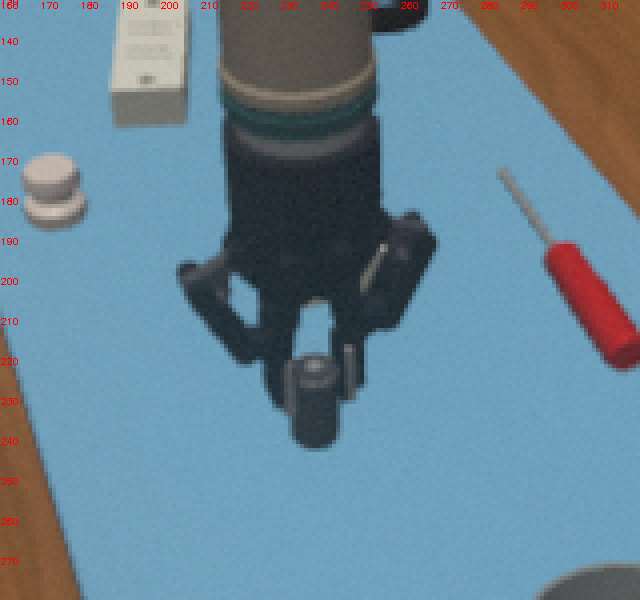

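Call:
arm_command:
  targets:
    - {"dp": [-0.03, 0, 0], "turn": [0, 0, 0], "grip": -1}
    - {"dp": [-0.035, 0, 0], "turn": [0, 0, 0], "grip": -1}
    - {"dp": [-0.025, 0, 0], "turn": [0, 0, 0], "grip": -1}
    - {"dp": [0, 0.013, -0.0398], "turn": [0, 0, 0], "grip": -1}
    - {"dp": [0, 0.013, -0.0398], "turn": [0, 0, 0], "grip": -1}
    - {"dp": [0, 0.013, -0.0398], "turn": [0, 0, 0], "grip": -1}
    - {"dp": [0, 0.013, -0.0398], "turn": [0, 0, 0], "grip": -1}
    - {"dp": [0, 0.013, -0.0398], "turn": [0, 0, 0], "grip": -1}

```text
clock: 12.45
position: [0.5631, 0.0573, 0.3068]
ee_rot: [-0.5, -0.5, -0.5, 0.5]
contact_force: [0.1, -0.6, -0.3]
width: 0.0242
```

Call:
arm_command:
  targets:
    - {"dp": [0, 0, 0], "turn": [0, 0, 0], "grip": -1}
    - {"dp": [0, 0, 0], "turn": [0, 0, 0], "grip": -1}
    - {"dp": [0, 0, 0], "turn": [0, 0, 0], "grip": -1}

```text
clock: 12.75
position: [0.5626, 0.0552, 0.3065]
ee_rot: [-0.5, -0.5, -0.5, 0.501]
contact_force: [-1.0, -0.4, -1.0]
width: 0.0246
```

```bash
python3 - <<'E'
from h import *
goto([.5639,.0555,.30],0)
im=manip.get_image('side'); crop(im,180,100,130,110,6,'s10.png')
E
```

```text
clock 12.75 pos [0.5626 0.0552 0.3065] F [-1.0184 -0.3519 -1.0115] w 0.024610637631334607 q [-0.0251  0.3335  1.6779 -0.0009  1.1311 -0.0241]
turn [-0.0335  0.0429  0.0565] | dp in target frame [ 0.0065  0.0013 -0.0003] | dp in current frame [ 0.0065  0.0013 -0.0003]
targetR
 [[ 0.  1.  0.]
 [ 0.  0. -1.]
 [-1.  0.  0.]]
```

View pics/s10.png

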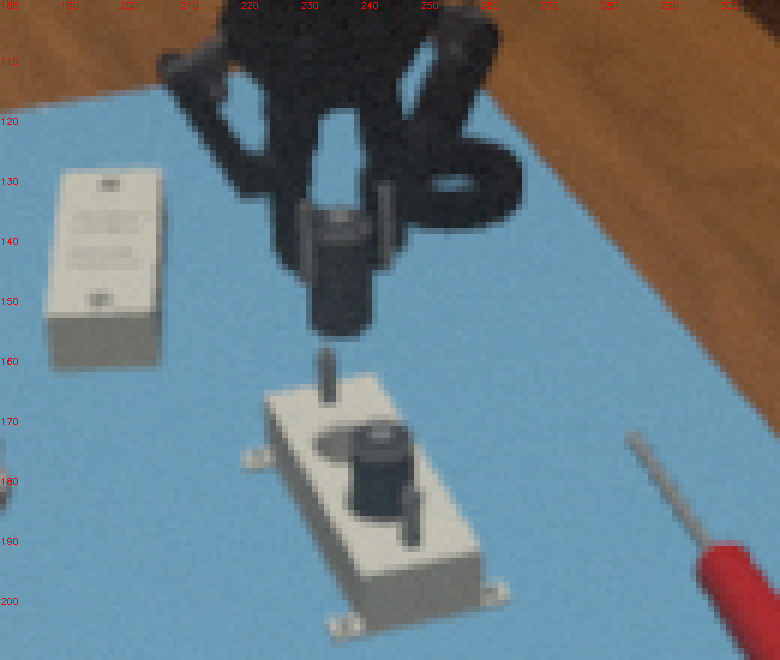

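```bash
python3 - <<'E'
from h import *
print(ray('side',236.4,135.1,.1565),ray('side',243.1,172.1,.080))
E
```

```text
[0.5626 0.0571 0.1565] [0.5612 0.0111 0.08  ]
```

Call:
arm_command:
  targets:
    - {"dp": [0.03, 0.001, -0.0003], "turn": [0, 0, 0], "grip": -1}
    - {"dp": [0.02, 0, 0], "turn": [0, 0, 0], "grip": -1}
    - {"dp": [0, 0, 0], "turn": [0, 0, 0], "grip": -1}

```text
clock: 13.1
position: [0.5625, 0.0548, 0.2542]
ee_rot: [-0.498, -0.499, -0.501, 0.502]
contact_force: [-0.1, 0.3, -1.3]
width: 0.0247
```

Call:
arm_command:
  targets:
    - {"dp": [0.006, 0, 0.0007], "turn": [0, 0, 0], "grip": -1}
    - {"dp": [0.008, 0, 0], "turn": [0, 0, 0], "grip": -1}
    - {"dp": [0.006, 0, 0], "turn": [0, 0, 0], "grip": -1}
    - {"dp": [0.005, 0, 0], "turn": [0, 0, 0], "grip": -1}
    - {"dp": [0.003, 0, 0], "turn": [0, 0, 0], "grip": -1}
    - {"dp": [0, 0, 0], "turn": [0, 0, 0], "grip": -1}

```text
clock: 13.7
position: [0.5641, 0.0555, 0.2286]
ee_rot: [-0.5, -0.5, -0.5, 0.5]
contact_force: [-0.6, -0.1, 1.7]
width: 0.0247
```

Seated on the spring (about 1.7 N). I'll release, lift and move over the cover.

Call:
arm_command:
  targets:
    - {"dp": [0, 0, 0], "turn": [0, 0, 0], "grip": 0}
    - {"dp": [0, 0, 0], "turn": [0, 0, 0], "grip": 0}
    - {"dp": [0, 0, 0], "turn": [0, 0, 0], "grip": 0}
    - {"dp": [-0.03, 0, 0], "turn": [0, 0, 0], "grip": 0}
    - {"dp": [-0.04, 0, 0], "turn": [0, 0, 0], "grip": 1}
    - {"dp": [0, -0.011, -0.042], "turn": [0, 0, 0], "grip": 1}
    - {"dp": [0, -0.011, -0.042], "turn": [0, 0, 0], "grip": 1}
    - {"dp": [0, -0.011, -0.042], "turn": [0, 0, 0], "grip": 1}

```text
clock: 14.5
position: [0.5308, 0.1825, 0.2993]
ee_rot: [0.5, 0.501, 0.499, -0.5]
contact_force: [0.8, 0.1, 0.6]
width: 0.0856
```

Call:
arm_command:
  targets:
    - {"dp": [0, -0.011, -0.042], "turn": [0, 0, 0], "grip": 1}
    - {"dp": [0, -0.011, -0.042], "turn": [0, 0, 0], "grip": 1}
    - {"dp": [0, 0, 0], "turn": [8.2, 0, 0], "grip": 1}
    - {"dp": [0, 0, 0], "turn": [8.1, 0, 0], "grip": 1}
    - {"dp": [0, 0, 0], "turn": [0, 0, 0], "grip": 1}
    - {"dp": [0, 0, 0], "turn": [0, 0, 0], "grip": 1}

```text
clock: 15.1
position: [0.5091, 0.2654, 0.2987]
ee_rot: [-0.425, -0.565, -0.425, 0.565]
contact_force: [-0.2, 0.2, -0.1]
width: 0.0855
```

```bash
python3 - <<'E'
from h import *
goto([.5088,.2642,.203],np.radians(-16.3))
im=manip.get_image('side'); crop(im,150,60,160,150,5,'s11.png')
im=manip.get_image('top'); crop(im,90,140,180,110,4,'t11.png')
E
```

```text
clock 15.1 pos [0.5091 0.2654 0.2987] F [-0.1721  0.2043 -0.1066] w 0.08547655129126512 q [ 0.3595  0.3524  1.6697 -0.0001  1.1195  0.6414]
turn [ 0.1513  0.0054 -0.0016] | dp in target frame [0.0957 0.0001 0.0013] | dp in current frame [0.0957 0.0001 0.0013]
targetR
 [[ 0.      0.9598 -0.2807]
 [ 0.     -0.2807 -0.9598]
 [-1.      0.      0.    ]]
```

View pics/s11.png

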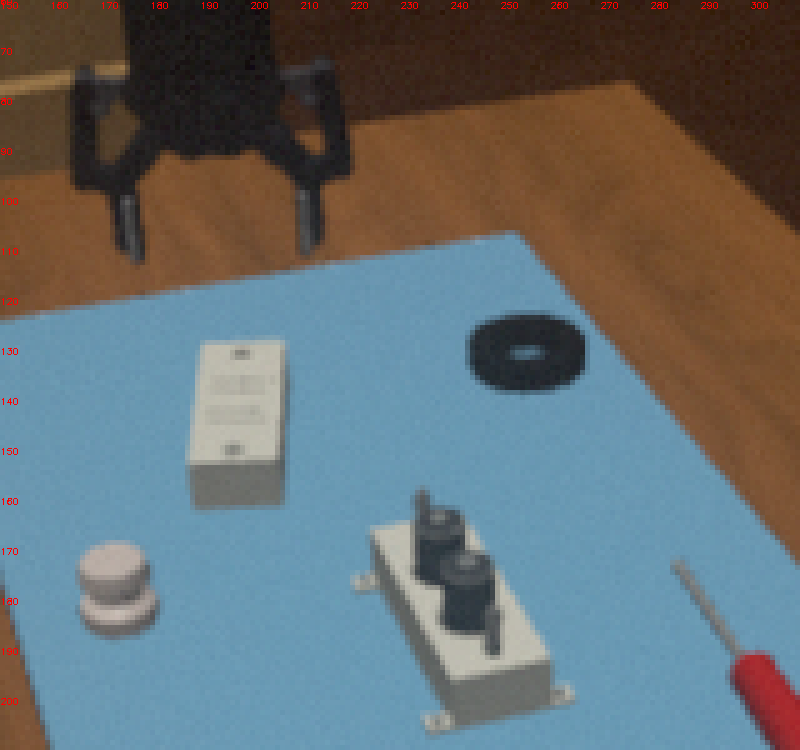

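View pics/t11.png

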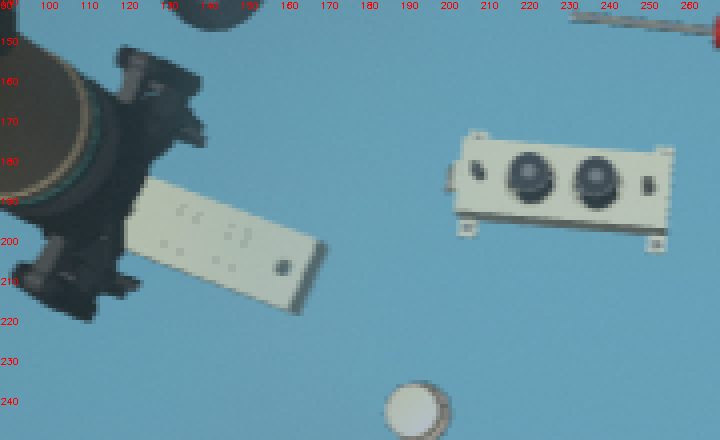

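Both cells stand in their wells, and the gripper is aligned with the cover's short axis. I'll descend and grip.

Call:
arm_command:
  targets:
    - {"dp": [0.035, 0, 0.001], "turn": [0, 0, 0], "grip": 1}
    - {"dp": [0.035, 0, 0], "turn": [0, 0, 0], "grip": 1}
    - {"dp": [0.02, 0, 0], "turn": [0, 0, 0], "grip": 1}
    - {"dp": [0.013, 0, 0], "turn": [0, 0, 0], "grip": 1}
    - {"dp": [0, 0, 0], "turn": [0, 0, 0], "grip": 1}
    - {"dp": [0, 0, 0], "turn": [0, 0, 0], "grip": 0.5}
    - {"dp": [0, 0, 0], "turn": [0, 0, 0], "grip": 0}
    - {"dp": [0, 0, 0], "turn": [0, 0, 0], "grip": -0.3}
  grip_force: 50

```text
clock: 16.0
position: [0.5095, 0.2648, 0.1973]
ee_rot: [0.424, 0.567, 0.424, -0.565]
contact_force: [0.4, 0.2, -1.8]
width: 0.0491
```

Call:
arm_command:
  targets:
    - {"dp": [0, 0, 0], "turn": [0, 0, 0], "grip": -1}
    - {"dp": [0, 0, 0], "turn": [0, 0, 0], "grip": -1}
    - {"dp": [0, 0, 0], "turn": [0, 0, 0], "grip": -1}

```text
clock: 16.3
position: [0.5095, 0.2648, 0.1972]
ee_rot: [0.424, 0.567, 0.424, -0.565]
contact_force: [0.3, 0.2, 6.8]
width: 0.0489
```

```bash
python3 - <<'E'
from h import *
goto([.5088,.2642,.203],np.radians(-16.3))
im=manip.get_image('side'); crop(im,150,80,130,110,6,'s12.png')
im=manip.get_image('top'); crop(im,90,150,180,100,4,'t12.png')
E
```

```text
clock 16.3 pos [0.5095 0.2648 0.1972] F [0.2768 0.1812 6.7987] w 0.0489442082160716 q [ 0.3581  0.4616  1.7909 -0.0002  0.8858  0.6428]
turn [-0.0049 -0.1056 -0.1549] | dp in target frame [-0.0058 -0.0005  0.0007] | dp in current frame [-0.0058 -0.0005  0.0007]
targetR
 [[ 0.      0.9598 -0.2807]
 [ 0.     -0.2807 -0.9598]
 [-1.      0.      0.    ]]
```

View pics/s12.png

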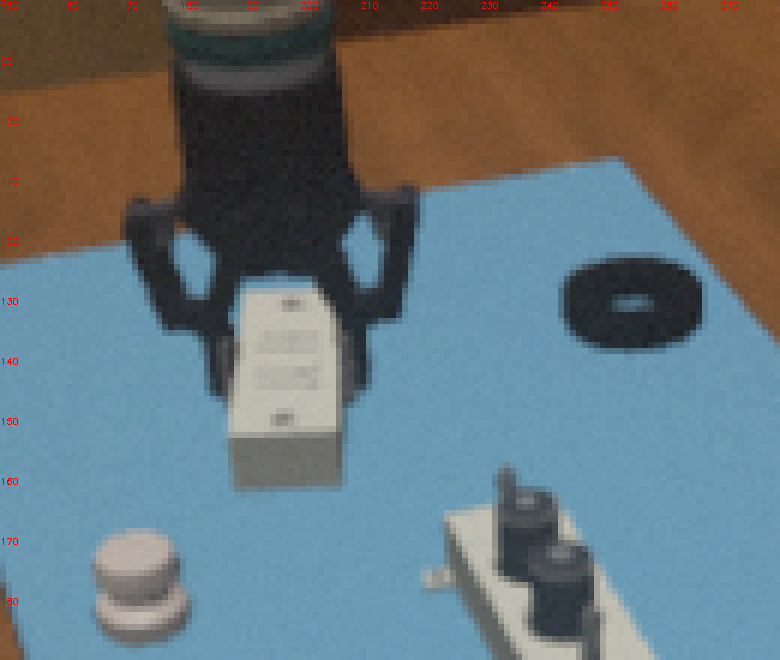

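View pics/t12.png

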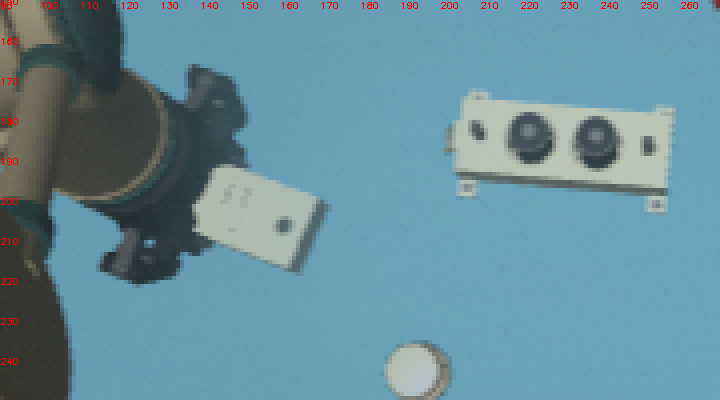

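Cover is gripped about its middle, with both holes visible. I'll lift it, turn it into line with the case and carry it over.

Call:
arm_command:
  targets:
    - {"dp": [-0.02, 0, 0], "turn": [0, 0, 0], "grip": -1}
    - {"dp": [-0.035, 0, 0], "turn": [0, 0, 0], "grip": -1}
    - {"dp": [-0.035, 0, 0], "turn": [0, 0, 0], "grip": -1}
    - {"dp": [-0.01, 0, 0], "turn": [0, 0, 0], "grip": -1}
    - {"dp": [0, 0, 0], "turn": [-5.3, 0, 0], "grip": -1}
    - {"dp": [0, 0, 0], "turn": [-5.2, 0, 0], "grip": -1}
    - {"dp": [0, 0, 0], "turn": [-5.2, 0, 0], "grip": -1}
    - {"dp": [0, 0, 0], "turn": [0, 0, 0], "grip": -1}

```text
clock: 17.2
position: [0.5084, 0.2644, 0.2947]
ee_rot: [-0.497, -0.502, -0.498, 0.503]
contact_force: [-0.3, 0.1, -1.0]
width: 0.0491
```

```bash
python3 - <<'E'
from h import *
goto([.5642,.0348,.297],np.radians(-.6))
im=manip.get_image('side'); crop(im,150,60,130,130,5,'s13.png')
im=manip.get_image('top'); crop(im,90,150,180,100,4,'t13.png')
E
```

```text
clock 17.2 pos [0.5084 0.2644 0.2947] F [-0.3028  0.1358 -0.9636] w 0.04911288628101045 q [ 0.3581  0.3549  1.6769 -0.0001  1.1116  0.3691]
turn [-0.0227  0.0412  0.0928] | dp in target frame [-0.0023  0.0582  0.229 ] | dp in current frame [-0.0022  0.0583  0.2289]
targetR
 [[ 0.      0.9999 -0.0105]
 [ 0.     -0.0105 -0.9999]
 [-1.      0.      0.    ]]
```

View pics/s13.png

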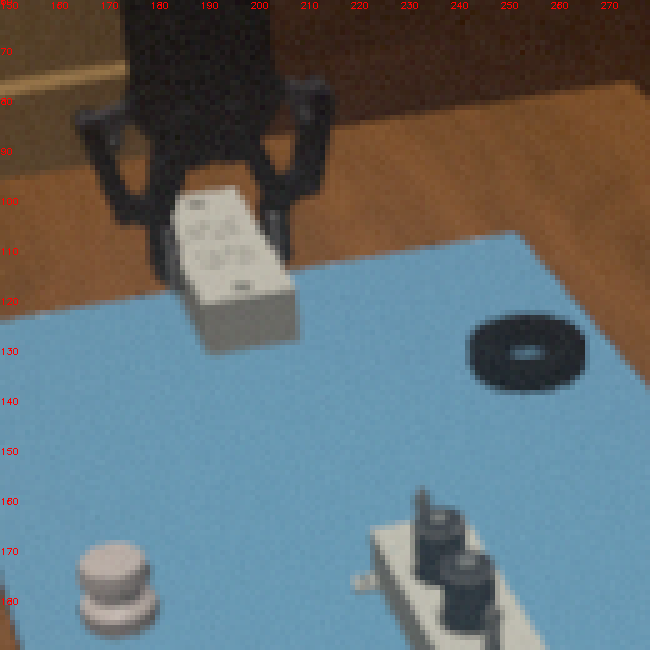

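View pics/t13.png

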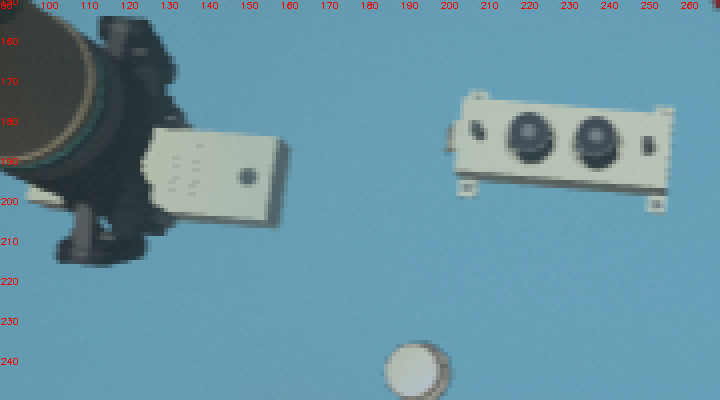

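The cover is level and parallel to the case. I'll carry it over.

Call:
arm_command:
  targets:
    - {"dp": [0, 0.0095, 0.038], "turn": [0, 0, 0], "grip": -1}
    - {"dp": [0, 0.0095, 0.038], "turn": [0, 0, 0], "grip": -1}
    - {"dp": [0, 0.0095, 0.038], "turn": [0, 0, 0], "grip": -1}
    - {"dp": [0, 0.0095, 0.038], "turn": [0, 0, 0], "grip": -1}
    - {"dp": [0, 0.0095, 0.038], "turn": [0, 0, 0], "grip": -1}
    - {"dp": [0, 0.0095, 0.038], "turn": [0, 0, 0], "grip": -1}
    - {"dp": [0, 0, 0], "turn": [0, 0, 0], "grip": -1}
    - {"dp": [0, 0, 0], "turn": [0, 0, 0], "grip": -1}

```text
clock: 18.1
position: [0.5634, 0.0351, 0.2952]
ee_rot: [-0.496, -0.503, -0.497, 0.504]
contact_force: [-0.8, -0.3, -1.1]
width: 0.0491
```

```bash
python3 - <<'E'
from h import *
goto([.5642,.0348,.297],np.radians(-.6))
im=manip.get_image('side'); crop(im,190,110,100,100,6,'s14.png')
im=manip.get_image('top'); crop(im,170,140,130,90,6,'t14.png')
E
```

```text
clock 18.1 pos [0.5634 0.0351 0.2952] F [-0.7752 -0.3102 -1.1425] w 0.0490597749152178 q [-0.0612  0.3427  1.6952  0.0006  1.1047 -0.0473]
turn [-0.2111 -0.0314  0.0569] | dp in target frame [-0.0018  0.0008  0.0003] | dp in current frame [-0.0018  0.0008  0.0003]
targetR
 [[ 0.      0.9999 -0.0105]
 [ 0.     -0.0105 -0.9999]
 [-1.      0.      0.    ]]
```

View pics/s14.png

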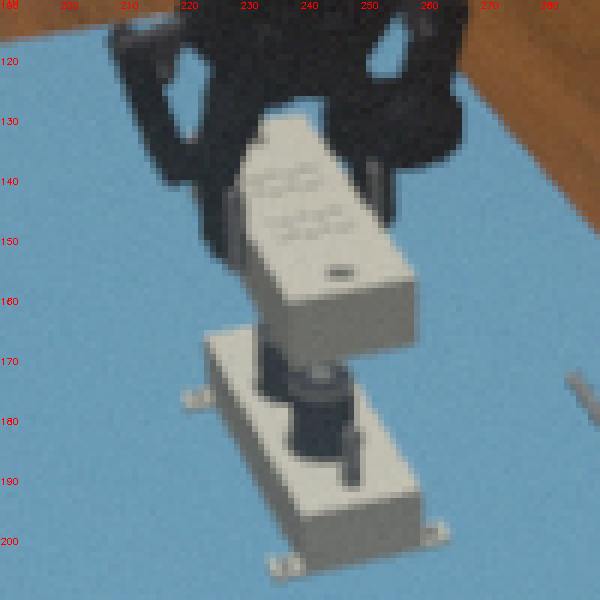

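View pics/t14.png

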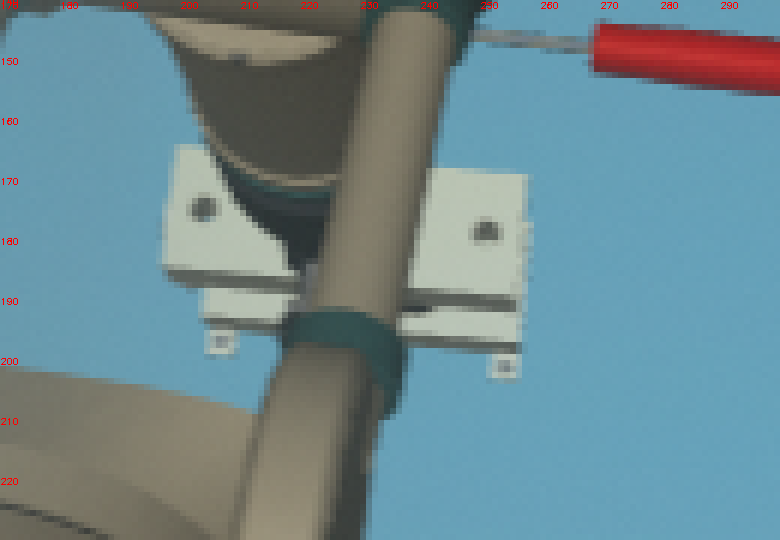

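```bash
python3 - <<'E'
from fit import *
Z=.146;B=.116
cover=[('top',(0,.056),Z,203.6,174.3),('top',(0,-.056),Z,250.8,178),('top',(.025,.07),Z,199.3,164),('top',(.025,-.07),Z,257.5,168.5),('top',(-.025,-.07),Z,256.1,189.4),('top',(-.025,.07),Z,197.1,184.4),
('side',(0,-.056),Z,246.4,154.9),('side',(-.025,-.07),Z,237.4,160.1),('side',(.025,-.07),Z,258.9,155.7),('side',(-.025,-.07),B,237.6,169.9),('side',(.025,-.07),B,259.1,166.6),('side',(.025,.07),Z,241.6,128.8)]
for cs in (('top',),('side',),('top','side')):
    p,r=fit([q for q in cover if q[0] in cs],[.56,.03,0]); print(cs,p,np.degrees(p[2]),'rms',np.sqrt((r**2).mean()))
E
```

```text
('top',) [ 0.5639  0.0357 -0.0044] -0.25038073597309823 rms 0.2236814225504169
('side',) [ 0.5634  0.0368 -0.0429] -2.456433834422449 rms 0.44985318583824957
('top', 'side') [ 0.563   0.036  -0.0238] -1.362245864078208 rms 0.5589865428925465
```

Call:
arm_command:
  targets:
    - {"dp": [0.01, 0.0005, 0.0015], "turn": [-0.3, 0, 0], "grip": -1}
    - {"dp": [0.014, 0, 0], "turn": [0, 0, 0], "grip": -1}
    - {"dp": [0.01, 0, 0], "turn": [0, 0, 0], "grip": -1}
    - {"dp": [0, 0, 0], "turn": [0, 0, 0], "grip": -1}
    - {"dp": [0, 0, 0], "turn": [0, 0, 0], "grip": -1}

```text
clock: 18.7
position: [0.5638, 0.0349, 0.2613]
ee_rot: [-0.499, -0.501, -0.499, 0.501]
contact_force: [0.6, 0.5, -0.8]
width: 0.0493
```

```bash
python3 - <<'E'
from h import *
goto([.5642,.0348,.297],np.radians(-.6))
im=manip.get_image('side'); crop(im,205,125,70,85,8,'s15.png')
im=manip.get_image('top'); crop(im,185,150,85,60,9,'t15.png')
E
```

```text
clock 18.7 pos [0.5638 0.0349 0.2613] F [ 0.5632  0.4639 -0.823 ] w 0.04932250637066771 q [-0.0613  0.3771  1.7384 -0.0001  1.0269 -0.0566]
turn [0.3329 0.0033 0.0444] | dp in target frame [-0.0357  0.0004  0.0001] | dp in current frame [-0.0357  0.0004  0.0001]
targetR
 [[ 0.      0.9999 -0.0105]
 [ 0.     -0.0105 -0.9999]
 [-1.      0.      0.    ]]
```

View pics/s15.png

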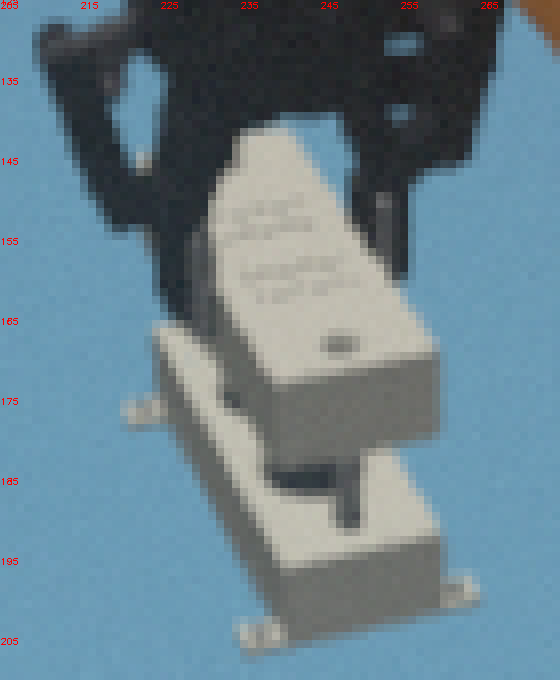

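View pics/t15.png

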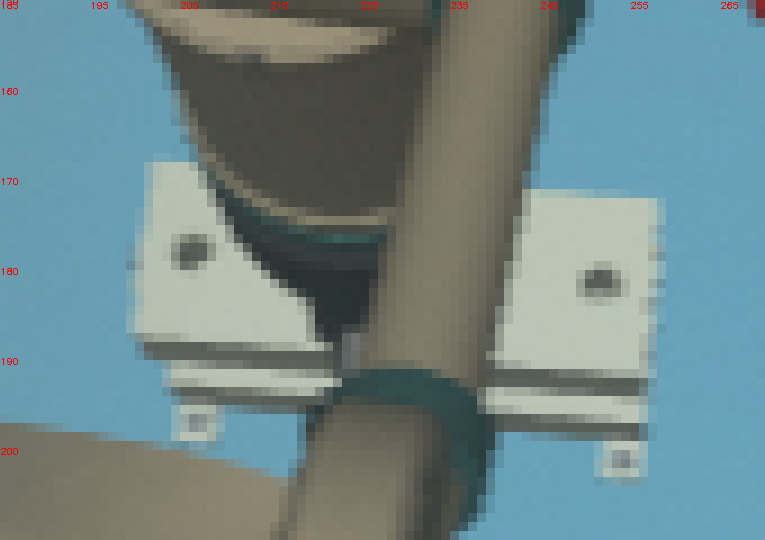

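```bash
python3 - <<'E'
from fit import *
Z=.1121;B=.0821;C=.048
cover=[('top',(0,.056),Z,206,177.4),('top',(0,-.056),Z,251.2,181),('top',(.025,.07),Z,201.4,167.6),('top',(.025,-.07),Z,257.6,171.8),('top',(-.025,-.07),Z,256.6,190.9),('top',(-.025,.07),Z,199.9,186.8),
('side',(0,-.056),Z,247.1,167.7),('side',(-.025,-.07),Z,238.6,172.4),('side',(.025,-.07),Z,259.3,168.4),('side',(-.025,-.07),B,238.3,182.6),('side',(.025,-.07),B,259.6,179.2),('side',(.025,.07),Z,240.9,140.8)]
case=[('side',(-.025,-.07),C,239.6,195.7),('side',(.025,-.07),C,259.6,191.6),('side',(0,-.056),C,248.2,190.4),('side',(-.025,.07),C,224.1,165.6),('side',(.025,.07),C,241.8,162.1),
('top',(.025,.07),C,205.2,173.8),('top',(.025,-.07),C,257.2,178.2),('top',(-.025,-.07),C,256.2,196.6),('top',(-.025,.07),C,203.4,192.4)]
for n,o in(('cover',cover),('case',case)):
  for cs in (('top',),('side',)):
    p,r=fit([q for q in o if q[0] in cs],[.56,.03,0]); print(n,cs,p,np.degrees(p[2]),'rms',np.sqrt((r**2).mean()))
for n,o in(('cover',cover),('case',case)):
    for q in o:
        if q[0]=='side' and q[1][1]<0: print(n,q[1],q[2],ray('side',q[3],q[4],q[2]))
    for q in o:
        if q[0]=='top': print(n,q[1],q[2],ray('top',q[3],q[4],q[2]))
E
```

```text
cover ('top',) [0.5655 0.0349 0.0025] 0.142874111937046 rms 0.26755899041076314
cover ('side',) [ 0.5624  0.0364 -0.0186] -1.066883794796191 rms 0.3979919208866154
case ('top',) [ 0.5651  0.0348 -0.0044] -0.24964870024955302 rms 0.22151510447323725
case ('side',) [ 0.5624  0.0342 -0.0202] -1.1550612174386816 rms 0.20285408767447774
cover (0, -0.056) 0.1121 [ 0.5611 -0.0212  0.1121]
cover (-0.025, -0.07) 0.1121 [ 0.5368 -0.0325  0.1121]
cover (0.025, -0.07) 0.1121 [ 0.5861 -0.0341  0.1121]
cover (-0.025, -0.07) 0.0821 [ 0.536  -0.0293  0.0821]
cover (0.025, -0.07) 0.0821 [ 0.5865 -0.0342  0.0821]
cover (0, 0.056) 0.1121 [0.5657 0.0912 0.1121]
cover (0, -0.056) 0.1121 [ 0.5652 -0.0205  0.1121]
cover (0.025, 0.07) 0.1121 [0.5897 0.1052 0.1121]
cover (0.025, -0.07) 0.1121 [ 0.5897 -0.0344  0.1121]
cover (-0.025, -0.07) 0.1121 [ 0.5414 -0.0356  0.1121]
cover (-0.025, 0.07) 0.1121 [0.541  0.1035 0.1121]
case (-0.025, -0.07) 0.048 [ 0.5361 -0.0345  0.048 ]
case (0.025, -0.07) 0.048 [ 0.5854 -0.0362  0.048 ]
case (0, -0.056) 0.048 [ 0.5618 -0.0219  0.048 ]
case (0.025, 0.07) 0.048 [0.5909 0.1046 0.048 ]
case (0.025, -0.07) 0.048 [ 0.5895 -0.0341  0.048 ]
case (-0.025, -0.07) 0.048 [ 0.5398 -0.0352  0.048 ]
case (-0.025, 0.07) 0.048 [0.5403 0.104  0.048 ]
```

Cover and case agree within about 0.5 mm in x, 1 mm in y and 0.3° in yaw. I'll descend slowly over the dowel noses.

Call:
arm_command:
  targets:
    - {"dp": [0.004, 0, 0.0008], "turn": [0.25, 0, 0], "grip": -1}
    - {"dp": [0.003, 0, 0], "turn": [0, 0, 0], "grip": -1}
    - {"dp": [0.002, 0, 0], "turn": [0, 0, 0], "grip": -1}
    - {"dp": [0.002, 0, 0], "turn": [0, 0, 0], "grip": -1}
    - {"dp": [0, 0, 0], "turn": [0, 0, 0], "grip": -1}

```text
clock: 19.3
position: [0.5638, 0.0336, 0.2504]
ee_rot: [-0.497, -0.502, -0.498, 0.503]
contact_force: [-0.7, -0.5, -1.2]
width: 0.0494
```

Call:
arm_command:
  targets:
    - {"dp": [0.002, 0, 0], "turn": [0, 0, 0], "grip": -1}
    - {"dp": [0.002, 0, 0], "turn": [0, 0, 0], "grip": -1}
    - {"dp": [0, 0, 0], "turn": [0, 0, 0], "grip": -1}

```text
clock: 19.6
position: [0.5638, 0.0336, 0.2464]
ee_rot: [-0.497, -0.502, -0.498, 0.503]
contact_force: [-0.3, 0.3, -0.4]
width: 0.0489
```

```bash
python3 - <<'E'
from h import *
goto([.5642,.0348,.297],np.radians(-.6)); print(tool()[0]['moment'])
im=manip.get_image('side'); crop(im,205,125,70,85,7,'s16.png')
E
```

```text
clock 19.6 pos [0.5638 0.0336 0.2464] F [-0.2715  0.2682 -0.3733] w 0.04888669984540575 q [-0.0636  0.3931  1.7568 -0.0001  0.9923 -0.0537]
turn [0.0353 0.003  0.0323] | dp in target frame [-0.0506  0.0004 -0.0012] | dp in current frame [-0.0506  0.0004 -0.0012]
targetR
 [[ 0.      0.9999 -0.0105]
 [ 0.     -0.0105 -0.9999]
 [-1.      0.      0.    ]]
[ 0.0135 -0.0188  0.0275]
```

View pics/s16.png

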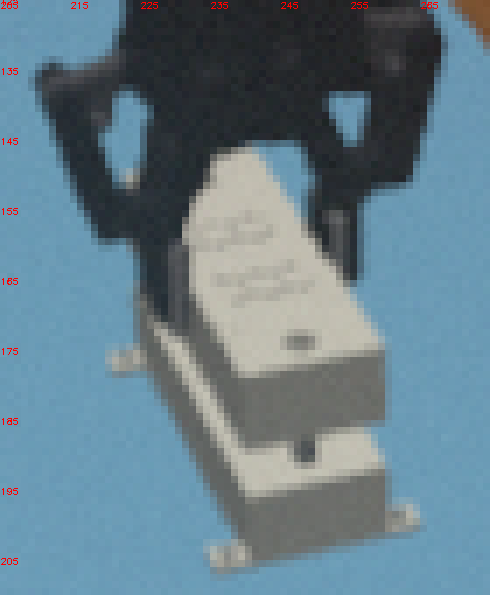

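No contact force with the cover 9 mm below the dowel tips, so both dowels are in the holes. Continuing down.

Call:
arm_command:
  targets:
    - {"dp": [0.004, 0, 0], "turn": [0, 0, 0], "grip": -1}
    - {"dp": [0.004, 0, 0], "turn": [0, 0, 0], "grip": -1}
    - {"dp": [0.004, 0, 0], "turn": [0, 0, 0], "grip": -1}
    - {"dp": [0, 0, 0], "turn": [0, 0, 0], "grip": -1}
  grip_force: 70

```text
clock: 20.05
position: [0.5637, 0.0336, 0.2339]
ee_rot: [-0.497, -0.502, -0.498, 0.503]
contact_force: [-0.3, -0.5, -1.4]
width: 0.0484
```

Call:
arm_command:
  targets:
    - {"dp": [0.003, 0, 0], "turn": [0, 0, 0], "grip": -1}
    - {"dp": [0.002, 0, 0], "turn": [0, 0, 0], "grip": -1}
    - {"dp": [0, 0, 0], "turn": [0, 0, 0], "grip": -1}

```text
clock: 20.35
position: [0.564, 0.0336, 0.2301]
ee_rot: [0.498, 0.503, 0.497, -0.502]
contact_force: [-0.9, 0.8, 4.6]
width: 0.0487
```

Spring load is building as expected. I'll press home in small steps.

Call:
arm_command:
  targets:
    - {"dp": [0.0015, 0, 0], "turn": [0, 0, 0], "grip": -1}
    - {"dp": [0.0015, 0, 0], "turn": [0, 0, 0], "grip": -1}
    - {"dp": [0, 0, 0], "turn": [0, 0, 0], "grip": -1}

```text
clock: 20.65
position: [0.5641, 0.0336, 0.2276]
ee_rot: [0.498, 0.503, 0.497, -0.502]
contact_force: [-1.0, -0.2, 7.7]
width: 0.0487
```

Call:
arm_command:
  targets:
    - {"dp": [0.001, 0, 0], "turn": [0, 0, 0], "grip": -1}
    - {"dp": [0.001, 0, 0], "turn": [0, 0, 0], "grip": -1}
    - {"dp": [0, 0, 0], "turn": [0, 0, 0], "grip": -1}

```text
clock: 20.95
position: [0.5641, 0.0336, 0.2273]
ee_rot: [0.498, 0.503, 0.497, -0.502]
contact_force: [-4.1, 0.2, 17.3]
width: 0.0486
```

Stopped at 0.2273 m with force rising to 17 N, so it is bottomed on the case top. I'll hold and check.

Call:
arm_command:
  targets:
    - {"dp": [0.0005, 0, 0], "turn": [0, 0, 0], "grip": -1}
    - {"dp": [0, 0, 0], "turn": [0, 0, 0], "grip": -1}
    - {"dp": [0, 0, 0], "turn": [0, 0, 0], "grip": -1}
    - {"dp": [0, 0, 0], "turn": [0, 0, 0], "grip": -1}
    - {"dp": [0, 0, 0], "turn": [0, 0, 0], "grip": -1}
    - {"dp": [0, 0, 0], "turn": [0, 0, 0], "grip": -1}

```text
clock: 21.55
position: [0.564, 0.0336, 0.2273]
ee_rot: [0.498, 0.503, 0.497, -0.502]
contact_force: [-4.1, 0.1, 20.5]
width: 0.0489
```

```bash
python3 - <<'E'
from h import *
goto([.5642,.0348,.2272],np.radians(-.6)); print(tool()[0]['moment'])
im=manip.get_image('side'); crop(im,205,130,70,80,7,'s17.png'); crop(im,150,100,230,240,2,'s17w.png')
im=manip.get_image('top'); crop(im,110,110,320,150,2,'t17w.png'); crop(im,185,160,85,50,9,'t17.png')
E
```

```text
clock 21.55 pos [0.564  0.0336 0.2273] F [-4.1385  0.1266 20.5307] w 0.04885155232350622 q [-0.0636  0.4144  1.7795 -0.0002  0.9452 -0.0538]
turn [ 0.0446  0.0183 -0.1417] | dp in target frame [ 0.0001  0.0002 -0.0012] | dp in current frame [ 0.0001  0.0002 -0.0012]
targetR
 [[ 0.      0.9999 -0.0105]
 [ 0.     -0.0105 -0.9999]
 [-1.      0.      0.    ]]
[ 0.1087  0.944  -0.0309]
```

View pics/s17.png

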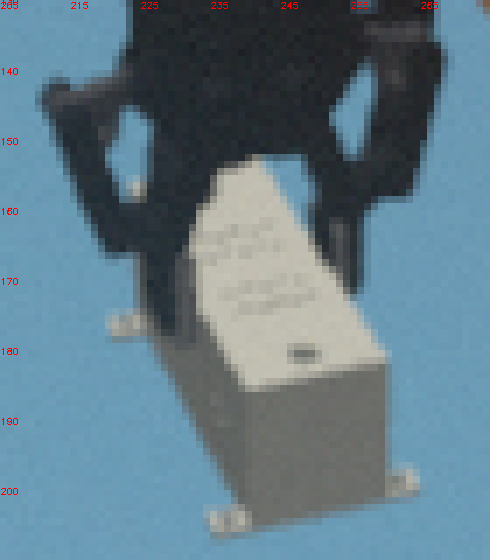

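View pics/s17w.png

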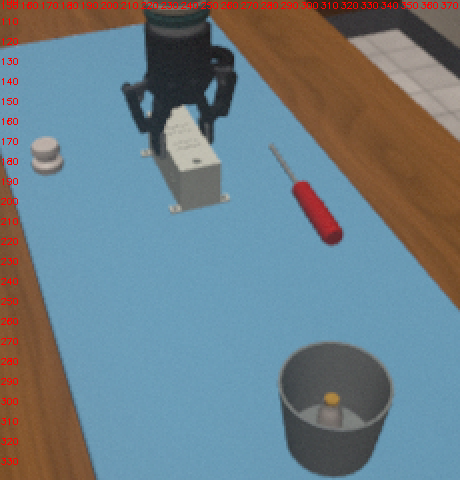

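View pics/t17.png

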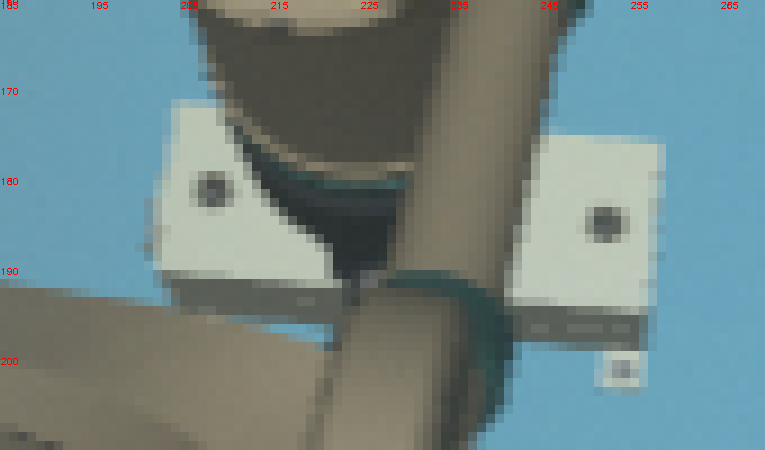

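View pics/t17w.png

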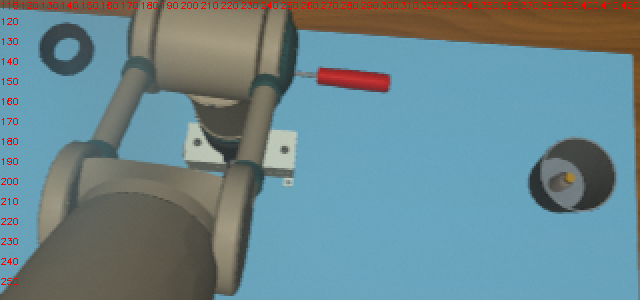

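The cover sits flush: no gap line on the visible sides, the -y end face is plain with no lip, and the fuse stands in the cup. Force is steady at 20 N, so I'm handing in.

```bash
python3 - <<'E'
from rig import manip
print(manip.sign_off()); s=manip.get_state(); print(s['clock'],s['contact_force'],s['width'])
E
```

```text
the job is handed in; nothing more can be done
None
the job is handed in; nothing more can be done
```

I put the fuse in the cup and both cells nub up in the wells. The cover is on both dowels, pressed shut, and the gripper is still holding it at 70 N. I handed in after about 21.6 s of the 72 s.

**Cover:** The downward push was a steady 20 N, against the 9 N needed. The tool stopped 0.1 mm above the height I calculated for fully shut. The side camera showed the visible sides flush with no gap line.

**Cells and fuse:** The last pictures showed the fuse standing upright in the upright cup. Pictures taken before the cover went on showed both cells upright in their wells.

**Other things:** The screwdriver, knob and tape stayed where they were.

**Not seen directly:**
- **Catch:** The catch lip was never in view. I placed it at the latch end because the opposite end of the cover plainly has no lip.
- **Latch-end gap:** The arm hid the gap at the latch end, so I judged it shut from the tool height and force.
- **Camera agreement:** The two cameras differed by 2–3 mm in position and about 1° in angle. I averaged them and checked against where the arm actually gripped and set the parts.
- **Sideways push:** About 4 N of sideways force remained during the final press.

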